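Load a tube carrier and run it out over the viewing mirror

ROBOT

A 6-joint arm with a two-finger parallel gripper is mounted at the origin on the work surface. World frame = base frame: x ahead of the robot, y to its left, z up, the work surface at z = 0. Lengths are in mm, angles in rad, forces in N, time in s.
With the tool pointing down it reaches from about 400 to 925 mm from the base axis. Payload 12.5 kg.
Tool frame: the origin (TCP) lies at the very end of the fingers, on their centre line; the grasp point (between the pads) lies 19 mm behind it (env.grip_point_offset is the distance from the TCP to the grasp point, in mm); z points along the fingers, y is the direction in which the jaws open and shut (so a half turn about z gives the same grasp; the last joint's range is limited). The gripper opens to 95 mm and grips with 3 to 60 N. Pads are 20 mm wide; open, the fingers measure 119 mm over their backs; the gripper's body (75 mm by 180 mm) begins 59 mm behind the grasp point.
Start: joints at [1.038, 0.491, 1.559, -0, 1.092, -0.106], TCP at [258.711, 568.96, 214.661] pointing down, gripper open.
Joint ranges: [-3.1, 3.1], [-0.84, 2.19], [0.05, 2.79], [-1.13, 4.28], [0.06, 2.93], [-2.69, 2.69]. Speed limits (rad/s): [2.22, 2.22, 2.79, 3.14, 3.14, 3.14].

INTERFACE

Orientations are given as [roll, pitch, yaw] about the fixed x, y, z axes, in that order (R = Rz(yaw) Ry(pitch) Rx(roll)).
In Python, from cell import env gives the robot as it stands.
- The arm moves only by the tool drive_tool, never from a script. Its argument "commands" is a list of rows, each an object of numbers: "dx", "dy", "dz": the shift along the world's x, y, z in mm; "yaw": the turn about the world's z in degrees. In form: [{"dx": .., "dy": .., "dz": .., "yaw": ..}, ...]. A call has 1 to 5 rows; each row shifts and turns the commanded pose from where the row before left it; what a row does not reach is not made up. A row lasts 1/12 s, in which the tool goes at most 41.7 mm and 7.16 degrees, less where a joint would pass 70% of its speed; a pose out of reach is approached as far as the arm can. A call with a gripper value outside its range is refused whole. "grip" is the opening, from 0 (shut) to 1 (fully open), set as the call begins (left out, the last holds). The fingers move at their own pace and stop on an object; the grip force is fixed at half the most. Time passes only in rows, so rows that do not move let the fingers close. It gives the time, the measured TCP pose, the force and the opening at its end, in the units of the state.
- env.state(): the state, without advancing time (a new reading comes with each control period).
- env.read_camera(name): name is "side" or "top" or "wrist"; returns the picture (420x560x3 uint8, red, green, blue); there is no depth.
- env.calibration(name): a dict with "intrinsics" (3x3 intrinsics, pixels), "rvec" (rotation vector, rad) and "tvec" (3), from world to camera coordinates, as OpenCV has them. Camera axes: x right, y down, z forward; pixel columns grow to the right and rows downward; lengths in mm; the calibration is good to about 2 mm. A picture is of the moment at which its call begins: read the wrist's pose just before it. calibration takes no time and is no camera call; for the wrist camera it gives the pose at the moment of the call.
- env.job_done(): hands the job in, once; it reports no verdict.
Trained networks look in the newest picture that a camera, given by its name, has taken for a name from the list of things; names that differ only in an ending like _2 or _b are one class to them, and where a whole thing is asked for, a point or a joint stands for the part that bears it (a point fixed in the world has none). Each returns a list of dicts, best first, with "conf" (0 to 1); they miss things now and then, are a little off and sometimes report something else, mostly with a low value. They report only what shows in the picture. A call takes as long as a camera call. They do not tell look-alikes from the thing itself.
- env.trace(query, camera): "pixels" (420x560 bool, what is visible of it) and "pixel" ([column, row] in pixels, amid what is visible of it).
- env.place_of(query, camera): "pixel" ([column, row] in pixels: a listed point, or the origin of a listed thing).
The state is a dict: "t": time; "joints": joint angles; "qvel": joint speeds; "tau": joint torques, N m; "eef_pos": TCP position; "tcp_rot": TCP orientation; "ft_force": force on the tool from outside, world axes, zero at the start; "moment": the same for the moment, N m; "opening": opening from 0.0 (shut) to 1.0 (fully open).
Only numpy, scipy, OpenCV 4.12 (cv2) and the standard library are available. Lean on these libraries where they do the work, as an engineer would, in place of code of your own. Each camera call takes 0.05 s, during which the arm holds its last target.

TASK

Take the tall corked tube out of the rack and stand it fully down in the bore of the carrier board while the board is still back on its stand, and let go of the tube. Then slide the board outward along its channel until its outer end is level with the two index posts of the mirror stand, so that the tube is over the mirror: the board overhangs so far that it would tip, so keep hold of it (by the fin at its rear) and finish while still holding it level and still at the posts. Do not lift the board out of its channel or let it tip, and leave everything else on the bench where it is.

Things in the scene. Friction and masses are not known exactly. Their poses are not given: they have to be found in the camera images.
- riser: Fixed dark metal stand 140 (x) x 300 (y) mm, flat top 70 mm above the bench, turned up to 0.3 rad. Origin: centre of its footprint at bench level; +y is outward (roughly world +y), outer edge at y = 150. Two rails 8 wide, 10 high (tops at 80 mm) along y at x = +/-51.5 guide the board with 2.5 mm play each side; open at both ends, nothing holds the board down.
- carrier: Loose white board 90 (x) x 300 (y) x 12 mm, 0.3 to 0.6 kg, lying in the riser's channel, outer end 0 to 35 mm behind the riser's outer edge. Origin: centre of its underside; +y outward, z up. On it: a block 50 x 50 x 40 mm with the bore (centre y = 115) and an upright fin (centre y = -115). It tips once it overhangs more than about 130 mm. Sliding takes a few newtons.
- carrier_end (a point): Middle of the lower edge of the board's outer end (board frame y = +150 mm, z = 0); axes as the board. On the riser it is 70 mm above the bench.
- carrier_handle (a point): Grip point in the board's rear fin: 50 mm wide along the board's x, 12 mm thick along its y (the sliding direction), 42 mm high above the board's top. The point is 26 mm above the board's top, 16 mm below the fin's top. Pinched from above with the fingers closing along the board's y, the board moves with the gripper.
- carrier_bore (a point): Centre of the mouth of the bore, on the block's top face, 52 mm above the board's underside. Upright blind bore, 23 mm across with a 2 mm chamfer at the mouth, 35 mm deep.
- mirror_stand: Fixed grey base 170 x 100 x 8 mm with a round tilted mirror (top under 50 mm, below the board) and two upright steel index posts, 8 mm across, tops 100 mm above the bench, 130 mm apart; in line with the channel, off the riser's outer edge, turned like the riser. Origin: bench level, midway between the posts. The board passes between them, 16 mm free each side.
- mark (a point): Point midway between the centres of the two index posts, 70 mm above the bench (the height of the board's underside); its +y is the outward direction. The board's outer end must come level with it, 160 to 205 mm out from the riser's outer edge.
- rack: Fixed red plastic block 170 (x) x 60 (y) x 55 mm with three wells at x = -50, 0 and +50 mm, each 23 mm across, floor 10 mm above the bench. Origin: centre of its underside. One corked tube stands in each well, in any order.
- tall_tube: The tube to move: glass, 20 mm across, with a cork 23 mm across and 28 mm high on top; 138 mm high overall, 45 g, the tall one of the three (its top is about 148 mm above the bench at the start). Origin: centre of its underside; z along the tube. Grip it by the cork, centre 124 mm above the origin.
- short_tube_a: Bystander: short corked tube in the rack, 20 mm across (cork 23 mm), 83 mm high overall, top about 93 mm above the bench. Origin: centre of its underside.
- short_tube_b: Bystander: the other short corked tube, same sizes.
- beaker: Bystander: loose glass beaker, 70 mm across, 90 mm high, at the far side. Origin: centre of its underside.
- wash_bottle: Bystander: loose white bottle, 64 mm across, 170 mm high, at the right. Origin: centre of its underside.
- dish: Bystander: loose covered clear dish, 92 mm across, 17 mm high, lying beyond the mirror stand. Origin: centre of its underside.
- spatula: Bystander: loose flat steel spatula, 185 mm long, 8 to 18 mm wide, 4 mm thick, lying at the far side. Origin: middle of its underside; y along it.
- timer: Bystander: loose grey bench timer 55 x 65 x 22 mm, lying on the robot's side of the mirror stand. Origin: centre of its underside.
Not all that is in view belongs to the job. What is shaped like the tall_tube but turquoise is not meant. Of the things that look like the mirror_stand, take the one that is farthest to the robot's left at the start.

How it is judged:
By the outcome, as a careful person would: the job done as asked, in the order asked, and still so for the second after the job is handed in, while the arm keeps its last pose, push and grip.
It also fails if it takes over 64 s, if anything falls off the work surface, if the arm or the gripper's body presses on something with over 40 N, if the wrist force passes 120 N, or if a joint passes its speed limit or range.

## Working session

There is one attempt and no reset: what is moved stays moved. The work goes in short steps, Python scripts to look and compute and a tool call to move; the robot and the scene stay as the last step left them, time stands still between calls to the robot, and variables do not carry over. Pictures are saved under pics/ and viewed, and the job is handed in when it is done.

Besides the shell and the picture viewer there is one more tool, called as a command line: name --argument value ..., lists and objects as JSON in quotes. drive_tool: Moves the arm, as the interface text tells. Its arguments: {"type":"object","properties":{"commands":{"type":"array"},"grip":{"type":"number"}},"required":["commands"]}

```bash
ls; mkdir -p pics; python3 - <<'E'
from cell import env
import cv2
print(env.state())
for n in ("side","top","wrist"):
    im=env.read_camera(n); cv2.imwrite(f"pics/{n}0.png",im[:,:,::-1])
    c=env.calibration(n); print(n,c)
E
```

```text
pics
{'t': 0.0, 'joints': array([ 1.03840789e+00,  4.91522520e-01,  1.55949848e+00, -4.70533479e-06,
        1.09170478e+00, -1.05628493e-01]), 'qvel': array([ 1.27959603e-03, -1.06653442e-04, -1.30214702e-03, -4.21963267e-04,
       -7.64767972e-05, -3.39976725e-05]), 'tau': array([ 8.36797371e-04, -6.12654090e+01, -2.58189315e+01,  6.92310906e-02,
        4.81397426e-02, -9.55186692e-05]), 'eef_pos': array([258.56070157, 568.71200463, 214.0678797 ]), 'tcp_rot': array([-3.14046540e+00, -1.15318612e-04,  2.71483482e+00]), 'ft_force': array([ 0.61480934, -0.50613543,  0.43875192]), 'moment': array([ 0.01642532, -0.0320295 , -0.00434283]), 'opening': 0.9986124498621488}
side {'intrinsics': array([[464.98633348,   0.        , 279.00058186],
       [  0.        , 464.98633348, 216.9072985 ],
       [  0.        ,   0.        ,   1.        ]]), 'rvec': array([ 0.44844693, -2.6151884 ,  1.40174944]), 'tvec': array([ 491.40444601,  190.2851641 , 1225.18920448])}
top {'intrinsics': array([[514.24235879,   0.        , 280.21423426],
       [  0.        , 514.24235879, 205.35811347],
       [  0.        ,   0.        ,   1.        ]]), 'rvec': array([ 2.15415987, -2.19696498,  0.05746816]), 'tvec': array([   4.07358402,  537.86419   , 1470.05380798])}
wrist {'intrinsics': array([[374.39661339,   0.        , 282.90061312],
       [  0.        , 374.39661339, 214.1736653 ],
       [  0.        ,   0.        ,   1.        ]]), 'rvec': array([-2.43573133, -1.56976226, -0.219638  ]), 'tvec': array([-624.57501941,  -32.58121138,  391.46169059])}
```

View pics/top0.png

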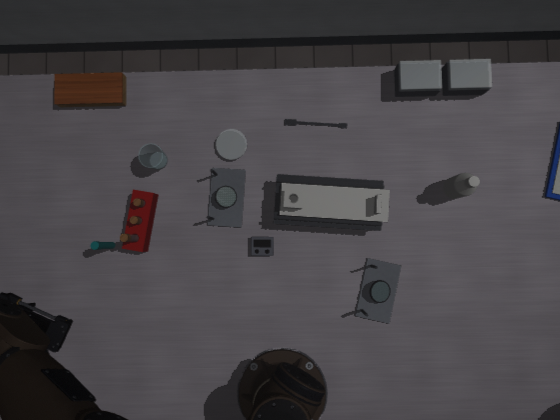

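View pics/side0.png

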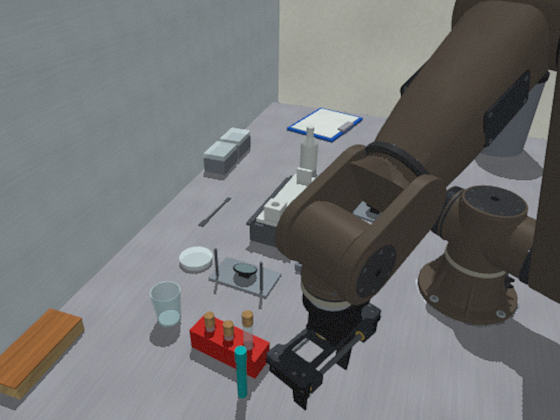

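View pics/wrist0.png

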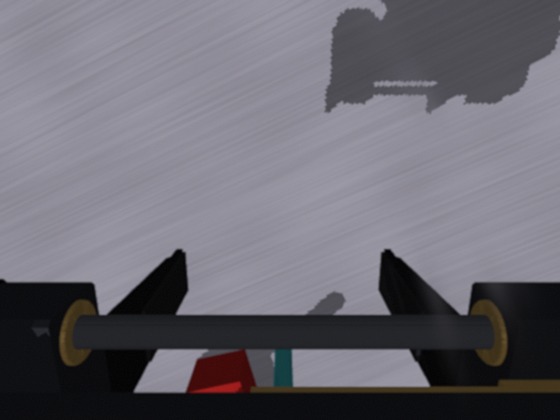

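The stand at top (227,197) is the farthest to the left and in line with the channel. The look-alike is at (378,290). The tall tube should be the rack tube at top (124,239), and the turquoise one is beside it at (103,245). I'll confirm in crops and measure.

```bash
cat > h.py <<'E'
from cell import env
import cv2, numpy as np
def cal(n):
    c=env.calibration(n); return np.array(c["intrinsics"]),cv2.Rodrigues(np.array(c["rvec"]))[0],np.array(c["tvec"])
def ray(n,p,c=None):
    K,R,t=c or cal(n); d=R.T@np.linalg.inv(K)@np.array([p[0],p[1],1.]); return -R.T@t,d/np.linalg.norm(d)
def onz(n,p,z,c=None):
    o,d=ray(n,p,c); return o+d*(z-o[2])/d[2]
def tri(l):
    A=np.zeros((3,3));b=np.zeros(3)
    for o,d in l:
        M=np.eye(3)-np.outer(d,d);A+=M;b+=M@o
    x=np.linalg.solve(A,b); return x,[np.linalg.norm((np.eye(3)-np.outer(d,d))@(x-o)) for o,d in l]
def proj(n,X,c=None):
    K,R,t=c or cal(n); q=K@(R@np.array(X,float)+t); return q[:2]/q[2]
def crop(im,x,y,w,h,s,f):
    cv2.imwrite(f,cv2.resize(im[y:y+h,x:x+w,::-1],None,fx=s,fy=s,interpolation=cv2.INTER_CUBIC))
E
python3 - <<'E'
from h import *
np.set_printoptions(precision=1,suppress=True)
t=env.read_camera("top"); s=env.read_camera("side")
a=t[:,:].copy()
crop(t,85,140,110,120,5,"pics/c1.png"); crop(t,200,150,200,90,4,"pics/c2.png"); crop(s,140,260,140,140,4,"pics/c3.png")
Z=dict(carrier_end=70,carrier_handle=108,carrier_bore=122,mark=70,mirror_stand=0,riser=0,tall_tube=10,rack=0)
for q,z in Z.items():
    P={}
    for c in("top","side"):
        r=env.place_of(q,c)
        for d in r[:3]: print(q,c,round(d["conf"],2),np.array(d["pixel"]),onz(c,d["pixel"],z))
E
```

```text
carrier_end top 0.87 [281.8 198. ] [554.7 -12.3  70. ]
carrier_end side 0.81 [269.5 226.9] [547.9   4.8  70. ]
carrier_handle top 0.75 [315.2 121.6] [ 760.5 -108.8  108. ]
carrier_handle top 0.68 [292.4 199.3] [547.3 -41.6 108. ]
carrier_handle top 0.65 [378.5 202.5] [ 533.8 -275.   108. ]
carrier_handle side 0.97 [303.9 172. ] [ 530.7 -277.8  108. ]
carrier_bore top 0.81 [294.5 198. ] [549.5 -47.3 122. ]
carrier_bore top 0.27 [158.4 158.9] [664.2 321.3 122. ]
carrier_bore side 0.73 [277.8 202. ] [543.  -51.2 122. ]
mark top 0.89 [368.8 290.9] [ 293. -247.   70.]
mark top 0.62 [208.8 196.1] [564.3 192.6  70. ]
mark top 0.38 [235.  143.6] [711.8 117.   70. ]
mark side 0.6 [241.1 263.4] [560.6 182.8  70. ]
mark side 0.57 [372.4 201.3] [ 294.3 -237.5   70. ]
mark side 0.27 [265.4 224. ] [563.9  -4.8  70. ]
mirror_stand top 0.88 [214.5 197.9] [565.2 186.9   0. ]
mirror_stand top 0.6 [363.8 285.2] [ 302.8 -243.5    0. ]
mirror_stand side 0.7 [197.4 259.4] [717.6 131.1   0. ]
mirror_stand side 0.66 [369.3 218.7] [ 296.4 -243.9    0. ]
mirror_stand side 0.62 [238.2 282.8] [571.4 181.9   0. ]
riser side 0.66 [283.7 222.9] [ 547.1 -125.5    0. ]
riser side 0.2 [215.8 209.3] [ 781.1 -122.7    0. ]
tall_tube top 0.74 [111.2 244.2] [435.  488.9  10. ]
tall_tube top 0.52 [136.6 235.8] [458.  414.4  10. ]
tall_tube side 0.93 [247.6 361.3] [448.4 417.5  10. ]
rack top 0.96 [143.3 223.1] [495.1 397.6   0. ]
rack side 0.61 [228.7 353. ] [499.9 403.2   0. ]
```

View pics/c1.png

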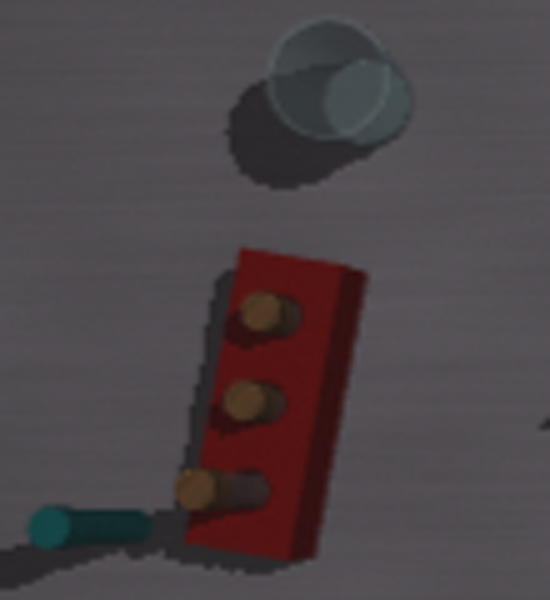

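View pics/c2.png

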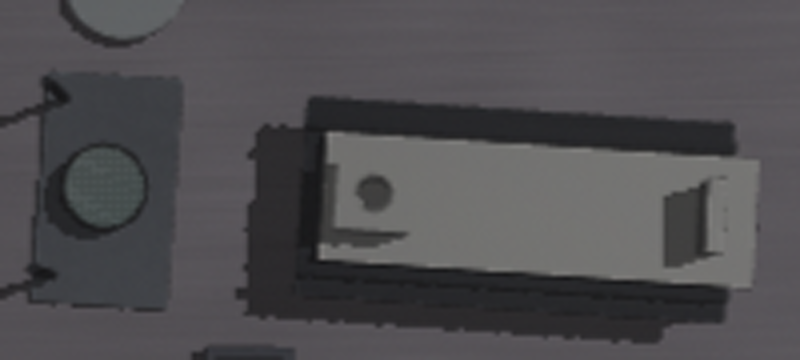

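View pics/c3.png

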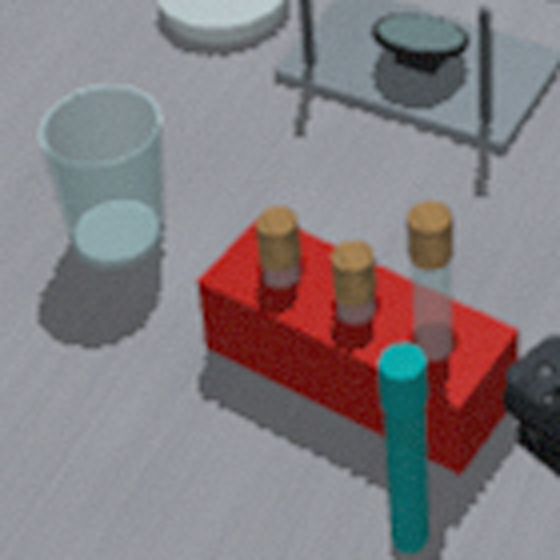

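```bash
python3 - <<'E'
from h import *
np.set_printoptions(precision=1,suppress=True)
def T(a,b): x,r=tri([ray("top",a),ray("side",b)]); print(x,np.array(r))
print("cork top");T((124,237.7),(247.3,312.8))
print("onz148",onz("top",(124,237.7),148),onz("side",(247.3,312.8),148))
print("turq top");T((94.8,245.3),(240.5,349.5))
cs=[onz("top",p,82) for p in((281.7,183),(279.5,215),(389.5,190),(387.5,222.5))]
print("board corners",*cs)
d=(cs[0]+cs[1]-cs[2]-cs[3])/2; print(np.linalg.norm(d),np.degrees(np.arctan2(d[1],d[0])), "end",(cs[0]+cs[1])/2)
print("bore",onz("top",(200+375/4,150+193/4),122),onz("side",(275.5,201),122))
# tubes wells
print("short tops",onz("top",(137.2,202.5),93),onz("top",(133.8,220.2),93))
im=env.read_camera("side"); crop(im,200,150,160,150,5,"pics/c4.png")
E
```

```text
cork top
[450.7 407.1 146. ] [0.5 0.5]
onz148 [451.1 406.6 148. ] [449.5 408.8 148. ]
turq top
[431.7 489.3 134.4] [0.9 0.9]
board corners [595.6 -13.   82. ] [506.6  -5.2  82. ] [ 569.8 -311.    82. ] [ 479.9 -302.4   82. ]
298.7990855053302 84.9624359342476 end [551.1  -9.1  82. ]
bore [548.9 -45.3 122. ] [551. -54. 122.]
short tops [548.5 388.   93. ] [499.7 397.4  93. ]
```

View pics/c4.png

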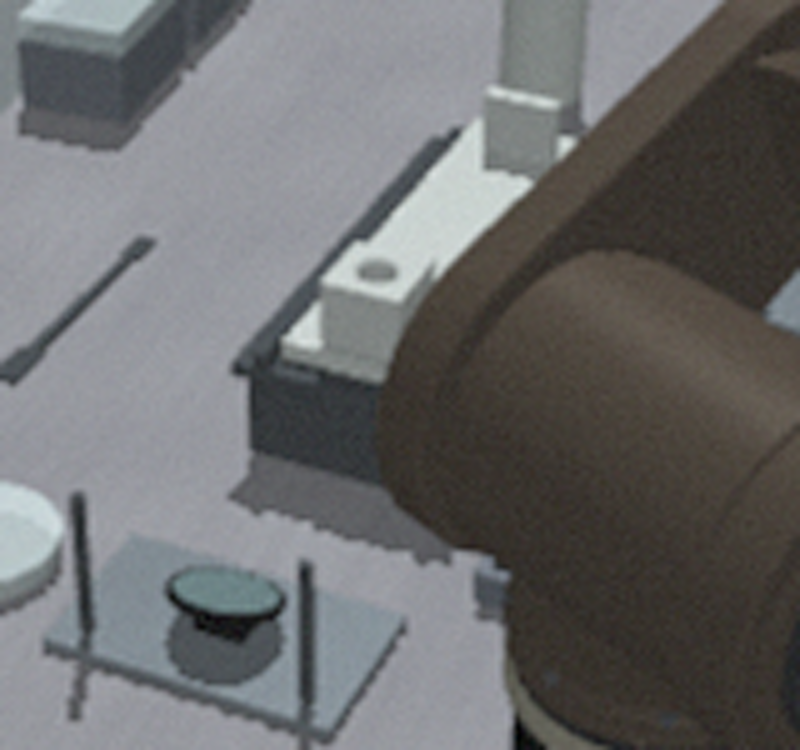

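The tall tube is in the well nearest the robot (top cork (124,238), side (247,313)). It triangulates to a top of z≈146, and its position matches the 50 mm spacing of the short tubes. The turquoise one at (95,245) is outside the rack. Moving above the tall tube.

drive_tool --commands '[{"dx":20,"dy":-16},{"dx":20,"dy":-16},{"dx":20,"dy":-16},{"dx":20,"dy":-16},{"dx":20,"dy":-16}]' --grip 0.7

```text
invalid input
```

drive_tool --commands '[{"dx":20,"dy":-16},{"dx":20,"dy":-16},{"dx":20,"dy":-16},{"dx":20,"dy":-16},{"dx":12,"dy":-17}]'

```text
invalid input
```

drive_tool --commands '[{"dx":0},{"dx":0},{"dx":0}]'

```text
invalid input
```

```bash
python3 - <<'E'
from h import *
np.set_printoptions(precision=2,suppress=True)
s=env.state(); print(s["eef_pos"],s["tcp_rot"],s["t"],s["opening"])
c=cal("wrist"); im=env.read_camera("wrist"); cv2.imwrite("pics/w1.png",im[:,:,::-1])
print(proj("wrist",(450.6,407.2,148),c))
s=env.read_camera("side"); cv2.imwrite("pics/s1.png",s[:,:,::-1])
E
```

```text
[258.7  568.95 214.66] [3.14 0.   2.71] 1.1 0.998759724840756
[202.32 499.81]
```

View pics/w1.png

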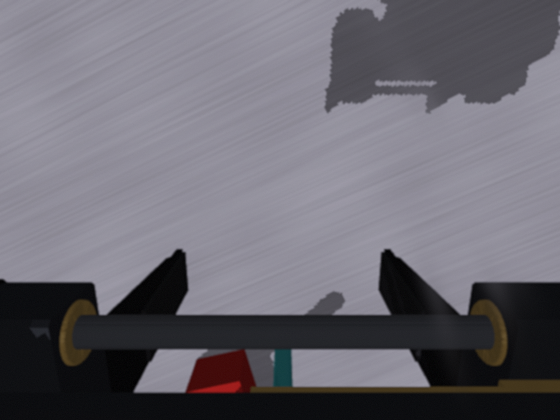

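View pics/s1.png

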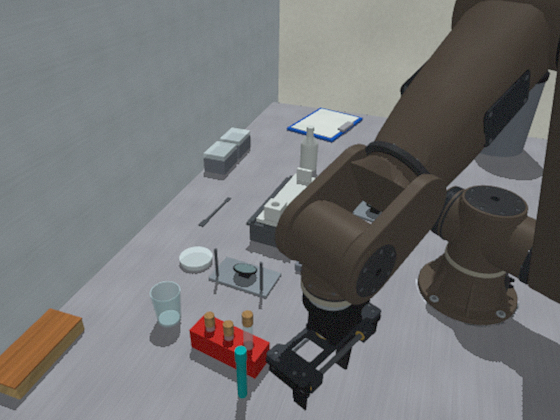

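The move calls were refused and the pictures show the arm unmoved. I'll give all four keys in every row.

drive_tool --commands '[{"dx":20,"dy":-16,"dz":0,"yaw":0},{"dx":20,"dy":-16,"dz":0,"yaw":0},{"dx":20,"dy":-16,"dz":0,"yaw":0},{"dx":20,"dy":-16,"dz":0,"yaw":0},{"dx":20,"dy":-16,"dz":0,"yaw":0}]' --grip 0.7

```text
t: 1.62
eef_pos: [359.5, 488.2, 214.7]
tcp_rot: [3.141, 0.0, 2.715]
ft_force: [-0.2, 0.3, -0.4]
opening: 0.72
```

drive_tool --commands '[{"dx":20,"dy":-18,"dz":0,"yaw":0},{"dx":20,"dy":-18,"dz":0,"yaw":0},{"dx":20,"dy":-18,"dz":0,"yaw":0},{"dx":20,"dy":-18,"dz":0,"yaw":0},{"dx":12,"dy":-9,"dz":0,"yaw":0}]'

```text
t: 2.03
eef_pos: [452.4, 406.2, 214.7]
tcp_rot: [3.142, 0.0, 2.713]
ft_force: [-0.3, -0.5, 0.2]
opening: 0.701
```

```bash
python3 - <<'E'
from h import *
np.set_printoptions(precision=2,suppress=True)
s=env.state(); print(s["eef_pos"],s["tcp_rot"],s["t"],s["opening"])
c=cal("wrist"); im=env.read_camera("wrist"); cv2.imwrite("pics/w2.png",im[:,:,::-1])
print(proj("wrist",(450.6,407.2,148),c),proj("wrist",s["eef_pos"],c))
s=env.read_camera("side"); crop(s,180,180,200,200,3,"pics/s2.png")
E
```

```text
[452.4  406.23 214.73] [3.14 0.   2.71] 2.0333 0.7005596355659519
[283.16 224.42] [282.94 269.24]
```

View pics/w2.png

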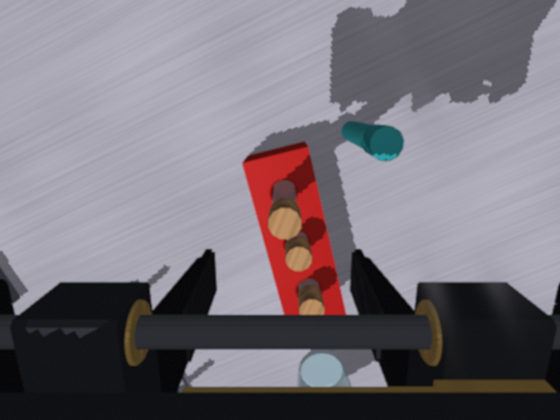

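View pics/s2.png

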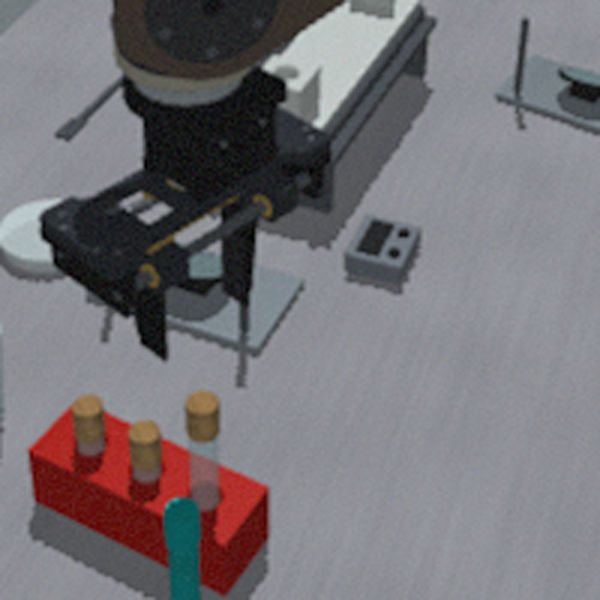

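The wrist view shows the tall cork at (284,223) against a predicted (283,224), so the position holds. The turquoise tube at (383,142) is clear of the fingers. Descending.

drive_tool --commands '[{"dx":-2,"dy":1,"dz":-20,"yaw":0},{"dx":0,"dy":0,"dz":-25,"yaw":0},{"dx":0,"dy":0,"dz":-25,"yaw":0},{"dx":0,"dy":0,"dz":-20,"yaw":0},{"dx":0,"dy":0,"dz":-10,"yaw":0}]'

```text
t: 2.55
eef_pos: [447.1, 409.3, 112.3]
tcp_rot: [-3.139, -0.002, 2.716]
ft_force: [-0.4, 1.1, -0.1]
opening: 0.698
```

drive_tool --commands '[{"dx":0,"dy":0,"dz":0,"yaw":0},{"dx":0,"dy":0,"dz":0,"yaw":0},{"dx":0,"dy":0,"dz":0,"yaw":0},{"dx":0,"dy":0,"dz":0,"yaw":0},{"dx":0,"dy":0,"dz":0,"yaw":0}]' --grip 0

```text
t: 2.97
eef_pos: [449.0, 409.3, 115.8]
tcp_rot: [3.14, 0.001, 2.715]
ft_force: [-0.9, 0.2, -0.0]
opening: 0.406
```

drive_tool --commands '[{"dx":0,"dy":0,"dz":0,"yaw":0},{"dx":0,"dy":0,"dz":0,"yaw":0},{"dx":0,"dy":0,"dz":0,"yaw":0},{"dx":0,"dy":0,"dz":0,"yaw":0},{"dx":0,"dy":0,"dz":0,"yaw":0}]'

```text
t: 3.38
eef_pos: [448.9, 409.0, 115.0]
tcp_rot: [3.141, 0.0, 2.715]
ft_force: [0.0, -0.3, 5.0]
opening: 0.234
```

Opening 0.234 is about 22 mm, which matches the cork. Lifting.

drive_tool --commands '[{"dx":0,"dy":0,"dz":0,"yaw":0},{"dx":0,"dy":0,"dz":8,"yaw":0},{"dx":0,"dy":0,"dz":18,"yaw":0},{"dx":0,"dy":0,"dz":25,"yaw":0},{"dx":0,"dy":0,"dz":30,"yaw":0}]'

```text
t: 3.8
eef_pos: [448.1, 408.5, 195.6]
tcp_rot: [-3.139, -0.002, 2.715]
ft_force: [-0.7, -0.5, -0.1]
opening: 0.234
```

drive_tool --commands '[{"dx":0,"dy":0,"dz":30,"yaw":0},{"dx":0,"dy":0,"dz":25,"yaw":0},{"dx":0,"dy":0,"dz":14,"yaw":0},{"dx":0,"dy":0,"dz":0,"yaw":0},{"dx":0,"dy":0,"dz":0,"yaw":0}]'

```text
t: 4.22
eef_pos: [448.6, 408.9, 264.8]
tcp_rot: [3.141, 0.0, 2.715]
ft_force: [0.0, -0.4, -0.9]
opening: 0.233
```

```bash
python3 - <<'E'
from h import *
np.set_printoptions(precision=2,suppress=True)
s=env.state(); print(s["eef_pos"],s["tcp_rot"],s["t"],s["opening"],s["ft_force"])
print("tubebottom/top pred",[ (proj(n,(450.6,407.2,148)),) for n in("top","side")])
im=env.read_camera("side"); cv2.imwrite("pics/s3.png",im[:,:,::-1])
t=env.read_camera("top"); cv2.imwrite("pics/t3.png",t[:,:,::-1])
E
```

```text
[448.57 408.88 264.81] [3.14 0.   2.71] 4.2167 0.23344994778495437 [ 0.   -0.37 -0.85]
tubebottom/top pred [(array([123.77, 237.9 ]),), (array([247.09, 312.11]),)]
```

View pics/s3.png

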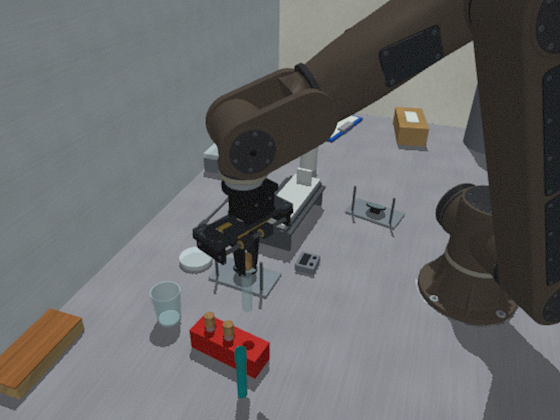

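View pics/t3.png

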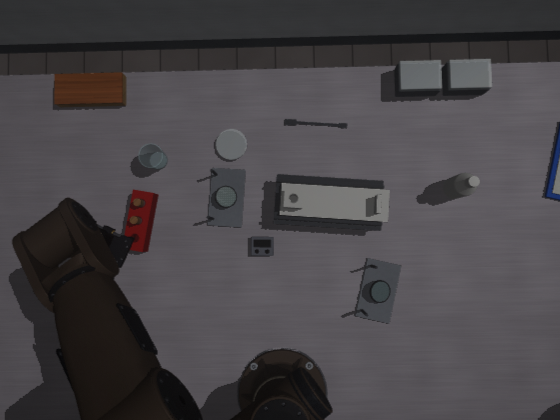

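The tube is out and hanging upright, and its well at side (250,345) is empty. Moving toward the bore and stopping short for a look with the wrist camera.

drive_tool --commands '[{"dx":3,"dy":-12,"dz":0,"yaw":0},{"dx":6,"dy":-24,"dz":0,"yaw":0},{"dx":8,"dy":-30,"dz":0,"yaw":0},{"dx":8,"dy":-30,"dz":0,"yaw":0},{"dx":8,"dy":-30,"dz":0,"yaw":0}]'

```text
t: 4.73
eef_pos: [481.5, 280.9, 263.5]
tcp_rot: [-3.14, -0.001, 2.715]
ft_force: [0.8, 0.7, -0.7]
opening: 0.235
```

drive_tool --commands '[{"dx":8,"dy":-30,"dz":0,"yaw":0},{"dx":8,"dy":-30,"dz":0,"yaw":0},{"dx":8,"dy":-30,"dz":0,"yaw":0},{"dx":8,"dy":-30,"dz":0,"yaw":0},{"dx":8,"dy":-30,"dz":0,"yaw":0}]'

```text
t: 5.15
eef_pos: [521.4, 130.7, 263.7]
tcp_rot: [-3.141, -0.001, 2.715]
ft_force: [0.9, 0.4, 0.2]
opening: 0.238
```

drive_tool --commands '[{"dx":8,"dy":-28,"dz":0,"yaw":0},{"dx":6,"dy":-20,"dz":0,"yaw":0},{"dx":4,"dy":-12,"dz":0,"yaw":0},{"dx":0,"dy":0,"dz":0,"yaw":0},{"dx":0,"dy":0,"dz":0,"yaw":0}]'

```text
t: 5.57
eef_pos: [539.4, 72.6, 264.0]
tcp_rot: [-3.141, -0.001, 2.714]
ft_force: [-0.3, 0.6, -0.5]
opening: 0.237
```

```bash
python3 - <<'E'
from h import *
np.set_printoptions(precision=2,suppress=True)
s=env.state(); print(s["eef_pos"],s["tcp_rot"],s["t"],s["opening"],s["ft_force"])
c=cal("wrist"); im=env.read_camera("wrist"); cv2.imwrite("pics/w4.png",im[:,:,::-1])
print(proj("wrist",(548.9,-45.3,122),c))
for d in env.place_of("carrier_bore","wrist"): print(d["conf"],d["pixel"],onz("wrist",d["pixel"],122,c))
im=env.read_camera("side"); cv2.imwrite("pics/s4.png",im[:,:,::-1])
E
```

```text
[539.44  72.57 264.05] [-3.14 -0.    2.71] 5.5667 0.23691727545149463 [-0.3   0.59 -0.49]
[168.34 262.28]
0.74 [172.5, 262.5] [550.64 -41.99 122.  ]
```

View pics/w4.png

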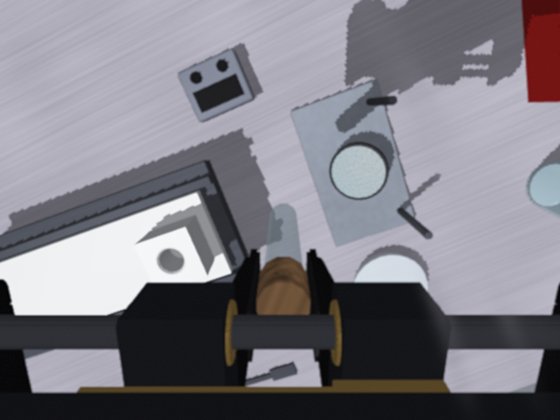

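View pics/s4.png

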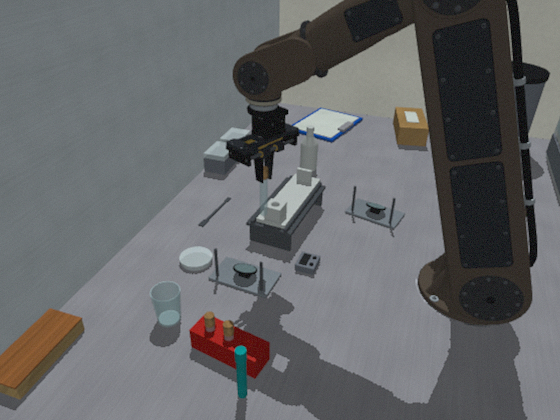

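```bash
python3 - <<'E'
from h import *
im=cv2.imread("pics/w4.png")[:,:,::-1]
crop(im,110,190,130,100,6,"pics/c5.png"); 
im=cv2.imread("pics/s4.png")[:,:,::-1]
crop(im,200,165,140,130,5,"pics/c6.png")
E
```

```text
(no output)
```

View pics/c5.png

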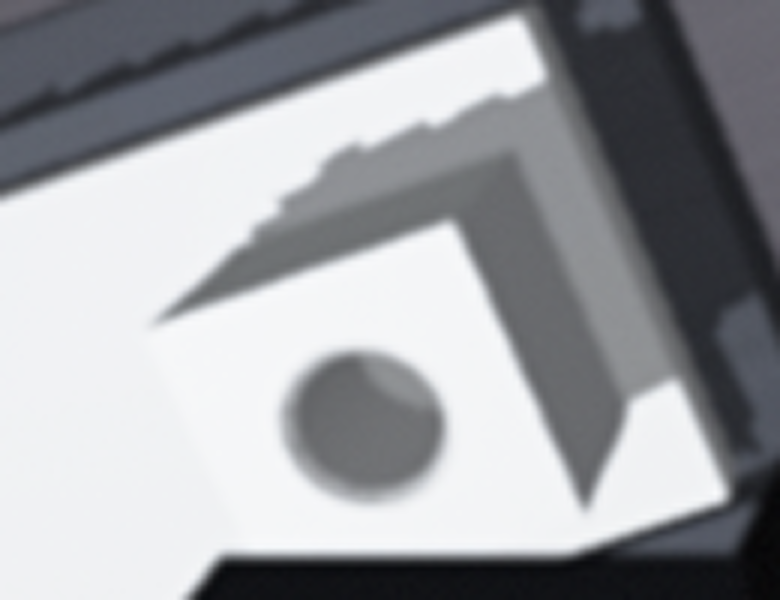

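View pics/c6.png

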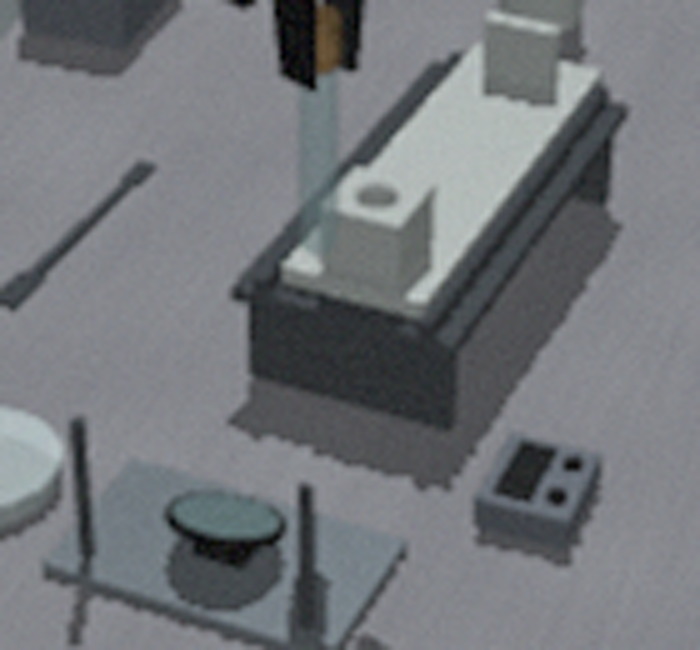

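```bash
python3 - <<'E'
from h import *
np.set_printoptions(precision=2,suppress=True)
w=lambda x,y:(110+x/6-.42,190+y/6-.42)
s=lambda x,y:(200+x/5-.4,165+y/5-.4)
t=lambda x,y:(200+x/4-.4,150+y/4-.4)
print("bore w",onz("wrist",w(364,425),122),"s",onz("side",s(377,195),122),"t",onz("top",t(375,193),122))
print(tri([ray("wrist",w(364,425)),ray("side",s(377,195)),ray("top",t(375,193))]))
print("corners",onz("wrist",w(528,10),82),onz("wrist",w(727,497),82))
a,b=onz("wrist",w(0,194),82),onz("wrist",w(528,10),82); d=b-a;print("edge ang",np.degrees(np.arctan2(d[1],d[0])))
# posts
for n,f,ps in(("side",s,[(78,420),(305,487)]),):
    P=[onz(n,f(*p),100) for p in ps]; print("posts",P,np.linalg.norm(P[0]-P[1]),(P[0]+P[1])/2)
P=[onz("wrist",p,100) for p in((392,100.5),(427,232))];print("posts w",P,np.linalg.norm(P[0]-P[1]),(P[0]+P[1])/2)
# top: tips
tt=cv2.imread("pics/t3.png")[:,:,::-1]; crop(tt,185,155,90,90,6,"pics/c7.png")
# tube bottom in hand
print("tube side axis: pred bottom",proj("side",(539.4,72.6,159)),proj("wrist",(539.4,72.6,159)),proj("wrist",(539.4,72.6,300)))
E
```

```text
bore w [548.42 -41.78 122.  ] s [547.7  -40.18 122.  ] t [550.01 -44.21 122.  ]
(array([549.56, -43.97, 118.96]), [np.float64(0.7488951647751456), np.float64(0.6235292656693159), np.float64(0.7614854253523079)])
corners [506.39  -1.56  82.  ] [595.81 -10.54  82.  ]
edge ang 84.86657924604563
posts [array([630.68, 184.15, 100.  ]), array([502.61, 194.55, 100.  ])] 128.4936191801829 [566.65 189.35 100.  ]
posts w [array([502.8 , 192.79, 100.  ]), array([628.48, 182.62, 100.  ])] 126.09248359329737 [565.64 187.71 100.  ]
tube side axis: pred bottom [263.91 213.68] [281.52 212.43] [280.18 307.23]
```

View pics/c7.png

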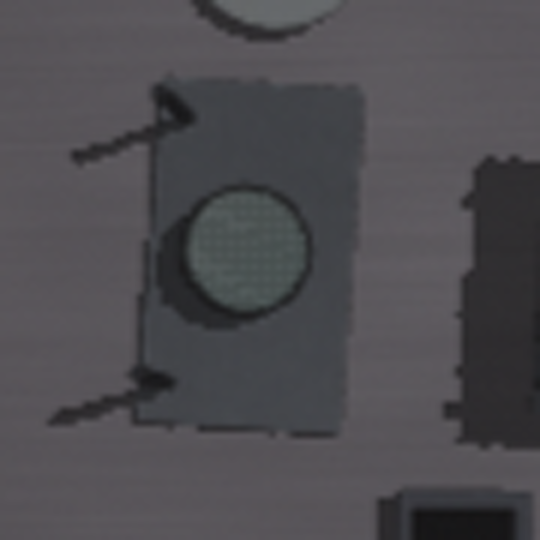

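```bash
python3 - <<'E'
from h import *
np.set_printoptions(precision=2,suppress=True)
w=cv2.imread("pics/w4.png"); s=cv2.imread("pics/s4.png")
def circ(n,im,S,ox,oy,c,z,r,col):
    pts=[(np.array(proj(n,(c[0]+r*np.cos(a),c[1]+r*np.sin(a),z)))-[ox,oy]+.5)*S for a in np.linspace(0,6.283,60)]
    cv2.polylines(im,[np.array(pts).round().astype(int)],True,col,1)
def do(n,im,x,y,ww,h,S,f):
    o=cv2.resize(im[y:y+h,x:x+ww],None,fx=S,fy=S,interpolation=cv2.INTER_CUBIC); p=o.copy()
    tcp=np.array([539.44,72.57]); lat=np.array([.906,-.423])
    for d,col in((0,(0,255,0)),(2.3,(0,0,255))):
        c=tcp+d*lat
        circ(n,p,S,x,y,c,159,10,col);circ(n,p,S,x,y,c,240,10,col);circ(n,p,S,x,y,c,297,11.5,col)
    cv2.imwrite(f,np.hstack([o,p]))
do("wrist",w,240,190,90,130,4,"pics/c8.png")
do("side",s,235,155,70,80,5,"pics/c9.png")
E
```

```text
(no output)
```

View pics/c8.png

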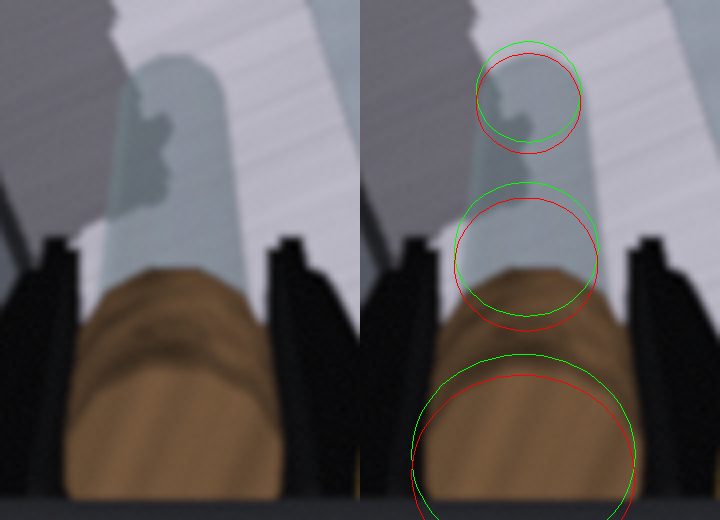

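View pics/c9.png

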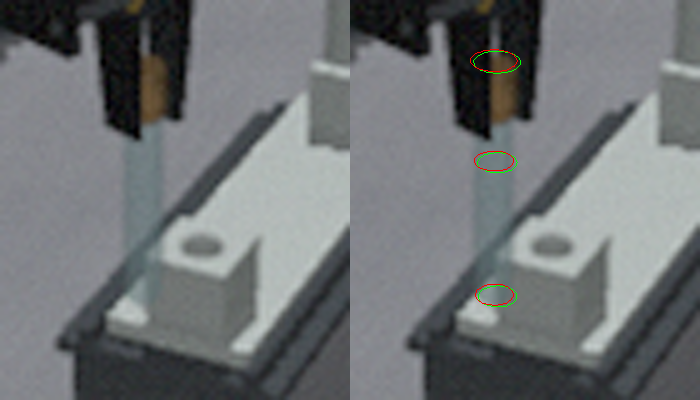

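The wrist overlay shows the tube hanging about 2 mm off in the lateral direction and otherwise upright. I'll aim the TCP at about (546.4, -41.7).

drive_tool --commands '[{"dx":1,"dy":-14,"dz":0,"yaw":0},{"dx":2,"dy":-28,"dz":0,"yaw":0},{"dx":2,"dy":-30,"dz":0,"yaw":0},{"dx":1,"dy":-26,"dz":0,"yaw":0},{"dx":1,"dy":-16,"dz":-10,"yaw":0}]'

```text
t: 6.13
eef_pos: [547.3, -42.2, 256.0]
tcp_rot: [3.141, 0.003, 2.716]
ft_force: [-1.0, -0.3, -0.4]
opening: 0.237
```

drive_tool --commands '[{"dx":0,"dy":0,"dz":-14,"yaw":0},{"dx":0,"dy":0,"dz":0,"yaw":0},{"dx":0,"dy":0,"dz":0,"yaw":0},{"dx":0,"dy":0,"dz":0,"yaw":0}]'

```text
t: 6.47
eef_pos: [546.9, -40.1, 241.3]
tcp_rot: [3.141, 0.0, 2.716]
ft_force: [0.6, -0.8, 0.4]
opening: 0.236
```

```bash
cat >> h.py <<'E'
def circ(n,im,S,ox,oy,c,z,r,col):
    pts=[(np.array(proj(n,(c[0]+r*np.cos(a),c[1]+r*np.sin(a),z)))-[ox,oy]+.5)*S for a in np.linspace(0,6.283,60)]
    cv2.polylines(im,[np.array(pts).round().astype(int)],True,col,1)
E
python3 - <<'E'
from h import *
np.set_printoptions(precision=2,suppress=True)
st=env.state(); print(st["eef_pos"],st["tcp_rot"],st["t"],st["opening"],st["ft_force"])
tcp=st["eef_pos"][:2]; zb=st["eef_pos"][2]-105; tube=tcp+2*np.array([.906,-.423])
ims={n:env.read_camera(n)[:,:,::-1].copy() for n in("wrist","side")}
def do(n,x,y,ww,h,S,f):
    im=ims[n]; o=cv2.resize(im[y:y+h,x:x+ww],None,fx=S,fy=S,interpolation=cv2.INTER_CUBIC); p=o.copy()
    circ(n,p,S,x,y,tube,zb,10,(0,0,255));circ(n,p,S,x,y,(548.3,-42.6),122,13.5,(0,255,0))
    a=np.radians(84.9);u=np.array([np.cos(a),np.sin(a)]);v=np.array([u[1],-u[0]])
    q=[(proj(n,[*(np.array([548.3,-42.6])+25*i*u+25*j*v),122])-[x,y]+.5)*S for i,j in((1,1),(1,-1),(-1,-1),(-1,1))]
    cv2.polylines(p,[np.array(q).round().astype(int)],True,(0,255,0),1)
    cv2.imwrite(f,np.hstack([o,p]))
do("wrist",215,170,130,130,3,"pics/d1.png"); do("side",235,165,75,80,5,"pics/d2.png")
cv2.imwrite("pics/w5.png",ims["wrist"])
E
```

```text
[546.88 -40.11 241.25] [3.14 0.   2.72] 6.4667 0.23610238966970934 [ 0.64 -0.81  0.42]
```

View pics/d1.png

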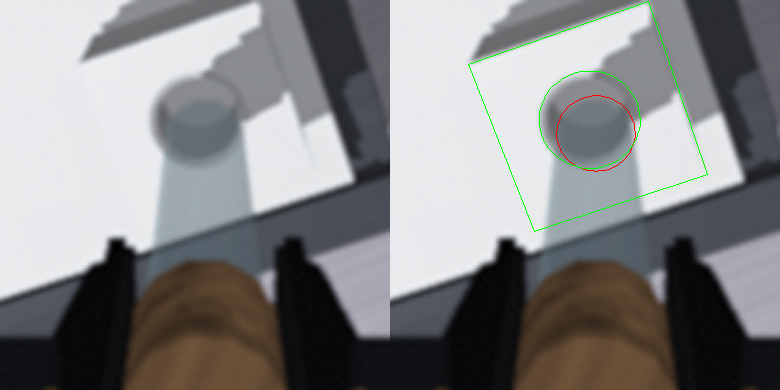

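View pics/d2.png

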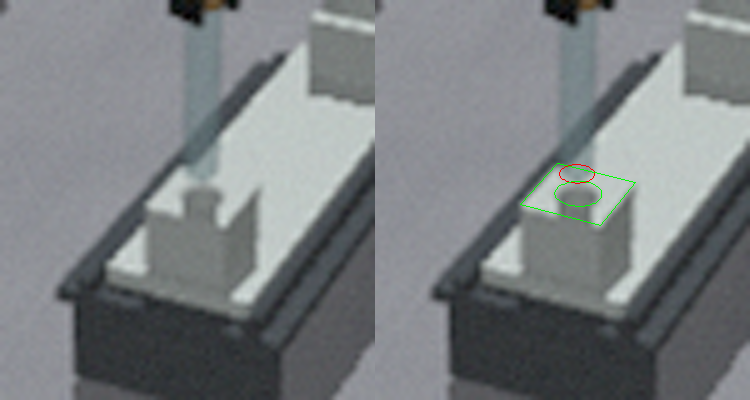

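drive_tool --commands '[{"dx":0,"dy":-1,"dz":-6,"yaw":0},{"dx":0,"dy":0,"dz":0,"yaw":0},{"dx":0,"dy":0,"dz":0,"yaw":0},{"dx":0,"dy":0,"dz":0,"yaw":0}]'

```text
t: 6.9
eef_pos: [546.7, -42.0, 234.6]
tcp_rot: [3.142, -0.0, 2.715]
ft_force: [0.4, -1.1, -0.5]
opening: 0.236
```

```bash
python3 - <<'E'
from h import *
np.set_printoptions(precision=2,suppress=True)
st=env.state(); print(st["eef_pos"],st["tcp_rot"],st["t"],st["opening"],st["ft_force"])
tcp=st["eef_pos"][:2]; zb=st["eef_pos"][2]-105; tube=tcp+2*np.array([.906,-.423])
ims={n:env.read_camera(n)[:,:,::-1].copy() for n in("wrist",)}
def do(n,x,y,ww,h,S,f):
    im=ims[n]; o=cv2.resize(im[y:y+h,x:x+ww],None,fx=S,fy=S,interpolation=cv2.INTER_CUBIC); p=o.copy()
    circ(n,p,S,x,y,tube,zb,10,(0,0,255));circ(n,p,S,x,y,(548.3,-42.6),122,13.5,(0,255,0))
    cv2.imwrite(f,np.hstack([o,p]))
do("wrist",240,180,80,80,5,"pics/d3.png")
E
```

```text
[546.7  -41.96 234.65] [ 3.14 -0.    2.71] 6.9 0.23561584881055378 [ 0.36 -1.06 -0.55]
```

View pics/d3.png

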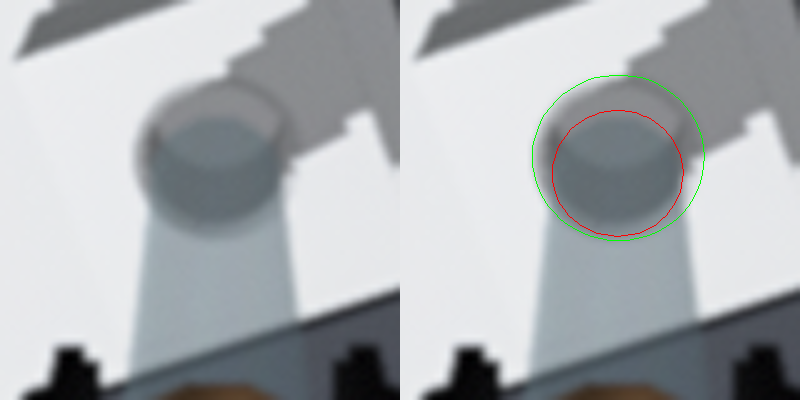

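The wrist view shows the tube tip centred over the bore sideways, about 1 mm too far in +x. Correcting that and lowering.

drive_tool --commands '[{"dx":-1,"dy":0,"dz":0,"yaw":0},{"dx":0,"dy":0,"dz":-6,"yaw":0},{"dx":0,"dy":0,"dz":-6,"yaw":0},{"dx":0,"dy":0,"dz":-6,"yaw":0},{"dx":0,"dy":0,"dz":0,"yaw":0}]'

```text
t: 7.37
eef_pos: [545.2, -42.0, 215.1]
tcp_rot: [-3.141, -0.002, 2.715]
ft_force: [1.2, 0.9, -0.7]
opening: 0.235
```

drive_tool --commands '[{"dx":0,"dy":0,"dz":-6,"yaw":0},{"dx":0,"dy":0,"dz":-6,"yaw":0},{"dx":0,"dy":0,"dz":-5,"yaw":0},{"dx":0,"dy":0,"dz":-2,"yaw":0},{"dx":0,"dy":0,"dz":0,"yaw":0}]'

```text
t: 7.78
eef_pos: [545.5, -42.0, 197.0]
tcp_rot: [-3.141, -0.001, 2.715]
ft_force: [-0.0, 1.1, -1.4]
opening: 0.236
```

drive_tool --commands '[{"dx":0,"dy":0,"dz":-2,"yaw":0},{"dx":0,"dy":0,"dz":-1,"yaw":0},{"dx":0,"dy":0,"dz":0,"yaw":0},{"dx":0,"dy":0,"dz":0,"yaw":0}]'

```text
t: 8.12
eef_pos: [545.8, -42.0, 194.8]
tcp_rot: [3.141, 0.0, 2.715]
ft_force: [-1.2, -0.1, -1.5]
opening: 0.235
```

drive_tool --commands '[{"dx":0,"dy":0,"dz":-1,"yaw":0},{"dx":0,"dy":0,"dz":-1,"yaw":0},{"dx":0,"dy":0,"dz":0,"yaw":0},{"dx":0,"dy":0,"dz":0,"yaw":0}]'

```text
t: 8.45
eef_pos: [545.7, -42.0, 192.6]
tcp_rot: [3.142, -0.0, 2.715]
ft_force: [-0.1, -0.0, -0.6]
opening: 0.235
```

drive_tool --commands '[{"dx":0,"dy":0,"dz":-1,"yaw":0},{"dx":0,"dy":0,"dz":0,"yaw":0},{"dx":0,"dy":0,"dz":0,"yaw":0},{"dx":0,"dy":0,"dz":0,"yaw":0}]'

```text
t: 8.78
eef_pos: [545.9, -42.1, 192.0]
tcp_rot: [3.141, 0.001, 2.715]
ft_force: [-0.7, -0.3, 4.4]
opening: 0.235
```

The tube meets the bore floor at the expected depth (TCP z = 192, 4.4 N up). Releasing.

drive_tool --commands '[{"dx":0,"dy":0,"dz":0,"yaw":0},{"dx":0,"dy":0,"dz":0,"yaw":0},{"dx":0,"dy":0,"dz":0,"yaw":0},{"dx":0,"dy":0,"dz":0,"yaw":0},{"dx":0,"dy":0,"dz":0,"yaw":0}]' --grip 0.6

```text
t: 9.2
eef_pos: [545.6, -42.0, 191.5]
tcp_rot: [3.142, -0.0, 2.715]
ft_force: [0.1, 0.4, -0.0]
opening: 0.534
```

drive_tool --commands '[{"dx":0,"dy":0,"dz":10,"yaw":0},{"dx":0,"dy":0,"dz":20,"yaw":0},{"dx":0,"dy":0,"dz":20,"yaw":0},{"dx":0,"dy":0,"dz":20,"yaw":0},{"dx":0,"dy":0,"dz":0,"yaw":0}]'

```text
t: 9.62
eef_pos: [546.9, -42.2, 265.9]
tcp_rot: [3.14, 0.006, 2.715]
ft_force: [-0.5, 0.4, 0.6]
opening: 0.597
```

```bash
python3 - <<'E'
from h import *
np.set_printoptions(precision=2,suppress=True)
st=env.state(); print(st["eef_pos"],st["tcp_rot"],st["t"],st["opening"],st["ft_force"])
ims={n:env.read_camera(n)[:,:,::-1].copy() for n in("wrist","side")}
cv2.imwrite("pics/w6.png",ims["wrist"]);cv2.imwrite("pics/s6.png",ims["side"])
im=ims["side"];x,y,S=220,140,5
o=cv2.resize(im[y:y+120,x:x+120],None,fx=S,fy=S,interpolation=cv2.INTER_CUBIC)
circ("side",o,S,x,y,(548,-42.3),225,11.5,(0,0,255));circ("side",o,S,x,y,(548,-42.3),197,11.5,(0,255,0))
cv2.imwrite("pics/d4.png",o)
E
```

```text
[546.9  -42.23 265.88] [3.14 0.01 2.71] 9.6167 0.5965622061540327 [-0.45  0.37  0.57]
```

View pics/d4.png

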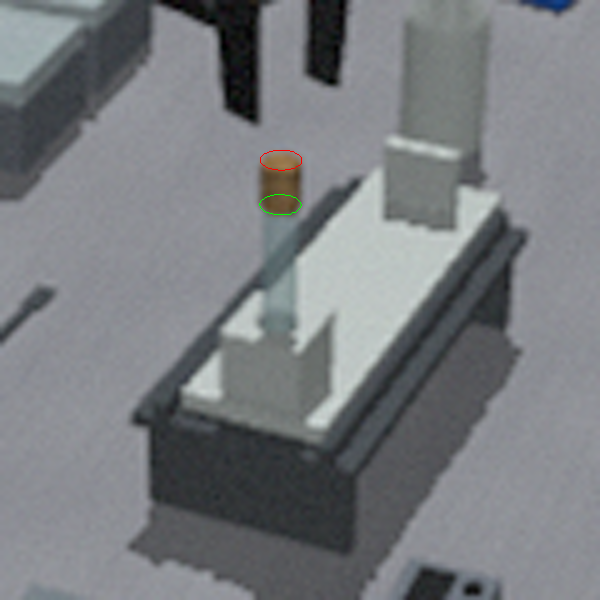

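View pics/w6.png

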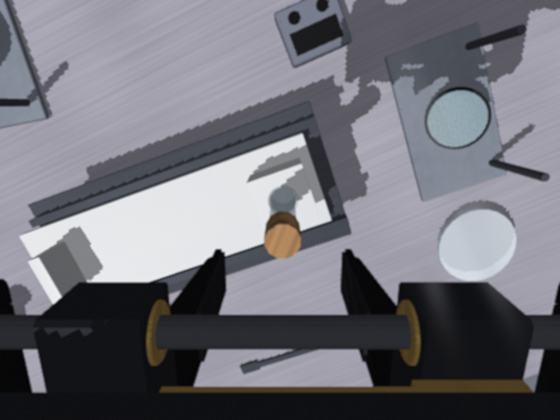

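The tube stands fully seated and upright: the cork fits the predicted rings at 197 and 225 mm. Next is the fin, with the jaws turned along the board.

drive_tool --commands '[{"dx":-1,"dy":-10,"dz":5,"yaw":2},{"dx":-2,"dy":-20,"dz":0,"yaw":3},{"dx":-3,"dy":-30,"dz":0,"yaw":4},{"dx":-3,"dy":-30,"dz":0,"yaw":4},{"dx":-3,"dy":-30,"dz":0,"yaw":4}]'

```text
t: 10.13
eef_pos: [533.1, -163.0, 265.7]
tcp_rot: [3.141, -0.002, 3.016]
ft_force: [0.6, -0.0, -0.6]
opening: 0.6
```

drive_tool --commands '[{"dx":-2,"dy":-20,"dz":0,"yaw":2.4},{"dx":-1,"dy":-10,"dz":0,"yaw":0},{"dx":0,"dy":0,"dz":0,"yaw":0},{"dx":0,"dy":0,"dz":0,"yaw":0},{"dx":0,"dy":0,"dz":0,"yaw":0}]'

```text
t: 10.55
eef_pos: [530.7, -190.9, 266.4]
tcp_rot: [3.141, -0.001, 3.053]
ft_force: [0.5, 0.6, 0.4]
opening: 0.603
```

```bash
python3 - <<'E'
from h import *
np.set_printoptions(precision=2,suppress=True)
st=env.state(); print(st["eef_pos"],np.degrees(st["tcp_rot"]),st["t"],st["opening"],st["joints"])
c=cal("wrist"); im=env.read_camera("wrist"); cv2.imwrite("pics/w7.png",im[:,:,::-1])
print(proj("wrist",(527.6,-271.4,124),c),proj("wrist",(527.6,-271.4,124)))
for d in env.place_of("carrier_handle","wrist"): print(d["conf"],d["pixel"],onz("wrist",d["pixel"],108,c))
print(onz("top",(378.35,203.35),124))
E
```

```text
[ 530.72 -190.93  266.38] [179.97  -0.03 174.92] 10.55 0.6026659007556984 [-0.46  0.35  1.64  0.    1.15 -1.94]
[189.89 204.71] [189.81 204.47]
0.68 [195.5, 201.6] [ 528.94 -270.33  108.  ]
[ 530.32 -271.8   124.  ]
```

View pics/w7.png

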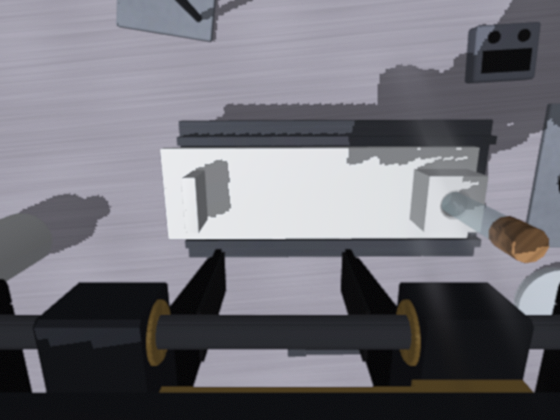

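```bash
python3 - <<'E'
from h import *
np.set_printoptions(precision=2,suppress=True)
im=cv2.imread("pics/w7.png"); crop(im[:,:,::-1],150,130,100,125,6,"pics/c10.png")
# board upper long edge: subpixel row gradient of gray between columns 210..340
g=cv2.GaussianBlur(cv2.cvtColor(im,cv2.COLOR_BGR2GRAY),(3,3),0).astype(float)
for lo,hi,sg in((140,158,1),(228,248,-1)):
  P=[]
  for x in list(range(230,345,3)):
    col=sg*np.diff(g[lo:hi,x]); k=np.maximum(col,0); k[k<k.max()*.3]=0
    P.append((x,lo+.5+(k*np.arange(len(k))).sum()/k.sum()))
  P=np.array(P); W=np.array([onz("wrist",p,82) for p in P]); vx,vy,x0,y0=cv2.fitLine(W[:,:2].astype(np.float32),cv2.DIST_HUBER,0,.01,.01).ravel()
  print(np.degrees(np.arctan2(vy,vx)),x0,y0)
E
```

```text
85.35803 490.94263 -183.74995
85.38233 581.92395 -178.37057
```

View pics/c10.png

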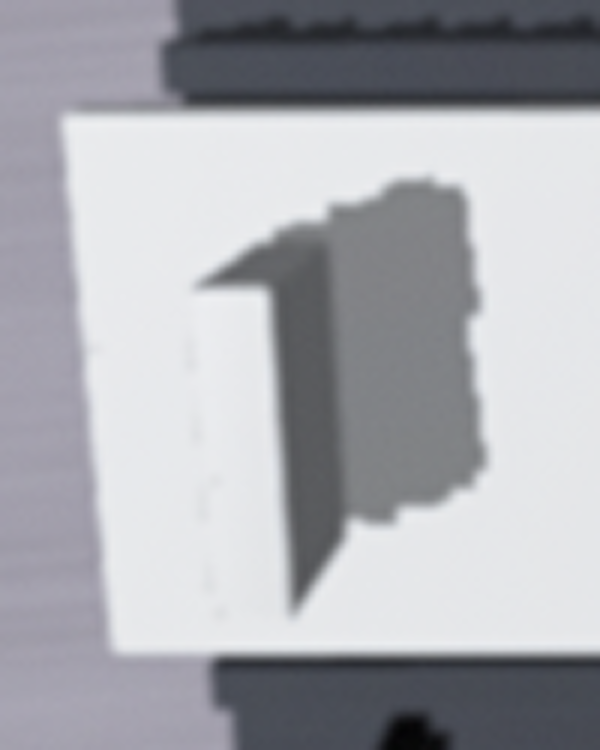

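Fin top centre is at about (190,205) in the wrist view, exactly as predicted, so the handle is at about (527.6, -271.8). The channel direction from the posts and board edges is 85.35°.

drive_tool --commands '[{"dx":0,"dy":-15,"dz":0,"yaw":0.45},{"dx":-1,"dy":-25,"dz":0,"yaw":0},{"dx":-1,"dy":-25,"dz":-10,"yaw":0},{"dx":-1,"dy":-16,"dz":-25,"yaw":0},{"dx":0,"dy":0,"dz":-30,"yaw":0}]'

```text
t: 11.07
eef_pos: [528.5, -275.2, 202.3]
tcp_rot: [-3.139, 0.004, 3.06]
ft_force: [0.5, -0.2, -1.3]
opening: 0.601
```

drive_tool --commands '[{"dx":0,"dy":0,"dz":-25,"yaw":0},{"dx":0,"dy":0,"dz":-20,"yaw":0},{"dx":0,"dy":0,"dz":-10,"yaw":0},{"dx":0,"dy":0,"dz":0,"yaw":0},{"dx":0,"dy":0,"dz":0,"yaw":0}]'

```text
t: 11.48
eef_pos: [528.2, -272.6, 147.1]
tcp_rot: [3.142, 0.0, 3.062]
ft_force: [-0.8, 1.3, 0.2]
opening: 0.599
```

```bash
python3 - <<'E'
from h import *
np.set_printoptions(precision=2,suppress=True)
st=env.state(); print(st["eef_pos"],np.degrees(st["tcp_rot"]),st["t"],st["opening"],st["joints"])
im=env.read_camera("wrist"); cv2.imwrite("pics/w8.png",im[:,:,::-1])
E
```

```text
[ 528.15 -272.65  147.13] [180.     0.   175.43] 11.4833 0.59909039787434 [-0.59  0.52  1.71  0.    0.91 -2.08]
```

View pics/w8.png

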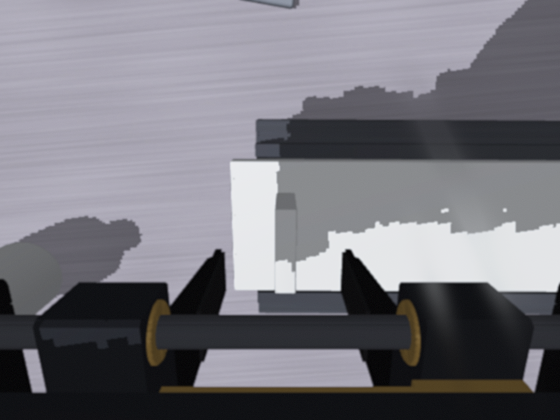

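The fin at (286,245) is centred between the fingers at 284 and square to them. Lowering to grip height.

drive_tool --commands '[{"dx":0,"dy":0,"dz":-12,"yaw":0},{"dx":0,"dy":0,"dz":-18,"yaw":0},{"dx":0,"dy":0,"dz":-16,"yaw":0},{"dx":0,"dy":0,"dz":-8,"yaw":0},{"dx":0,"dy":0,"dz":-4,"yaw":0}]'

```text
t: 11.95
eef_pos: [527.9, -273.0, 88.8]
tcp_rot: [-3.142, 0.0, 3.061]
ft_force: [0.1, 0.9, -0.9]
opening: 0.6
```

drive_tool --commands '[{"dx":0,"dy":0,"dz":0,"yaw":0},{"dx":0,"dy":0,"dz":0,"yaw":0},{"dx":0,"dy":0,"dz":0,"yaw":0},{"dx":0,"dy":0,"dz":0,"yaw":0},{"dx":0,"dy":0,"dz":0,"yaw":0}]' --grip 0

```text
t: 12.37
eef_pos: [527.9, -273.1, 89.3]
tcp_rot: [-3.141, 0.001, 3.061]
ft_force: [0.7, -0.3, -0.7]
opening: 0.306
```

drive_tool --commands '[{"dx":0,"dy":0,"dz":0,"yaw":0},{"dx":0,"dy":0,"dz":0,"yaw":0},{"dx":0,"dy":0,"dz":0,"yaw":0},{"dx":0,"dy":0,"dz":0,"yaw":0},{"dx":0,"dy":0,"dz":0,"yaw":0}]'

```text
t: 12.78
eef_pos: [527.8, -272.8, 88.8]
tcp_rot: [3.141, 0.0, 3.061]
ft_force: [-0.4, 3.5, 3.4]
opening: 0.127
```

drive_tool --commands '[{"dx":0,"dy":0,"dz":0,"yaw":0},{"dx":0,"dy":0,"dz":0,"yaw":0}]'

```text
t: 12.95
eef_pos: [527.8, -272.9, 88.9]
tcp_rot: [3.141, 0.0, 3.061]
ft_force: [-0.7, 5.3, 4.9]
opening: 0.122
```

Opening 0.122 is about 11.6 mm, so the fin is held. Sliding outward along 85.35°, gently and watching the force.

drive_tool --commands '[{"dx":0.2,"dy":3,"dz":0,"yaw":0},{"dx":0.4,"dy":5,"dz":0,"yaw":0},{"dx":0.6,"dy":7,"dz":0,"yaw":0},{"dx":0.6,"dy":7,"dz":0,"yaw":0},{"dx":0.6,"dy":8,"dz":0,"yaw":0}]'

```text
t: 13.37
eef_pos: [530.3, -243.6, 88.8]
tcp_rot: [-3.14, 0.001, 3.061]
ft_force: [-0.4, -5.7, 3.6]
opening: 0.126
```

drive_tool --commands '[{"dx":0.7,"dy":8,"dz":0,"yaw":0},{"dx":0.7,"dy":8,"dz":0,"yaw":0},{"dx":0.6,"dy":8,"dz":0,"yaw":0},{"dx":0.6,"dy":8,"dz":0,"yaw":0},{"dx":0.6,"dy":8,"dz":0,"yaw":0}]'

```text
t: 13.78
eef_pos: [533.5, -203.1, 88.8]
tcp_rot: [-3.141, 0.001, 3.062]
ft_force: [0.3, -5.5, 4.7]
opening: 0.127
```

drive_tool --commands '[{"dx":0.6,"dy":8,"dz":0,"yaw":0},{"dx":0.6,"dy":8,"dz":0,"yaw":0},{"dx":0.6,"dy":8,"dz":0,"yaw":0},{"dx":0.6,"dy":8,"dz":0,"yaw":0},{"dx":0.6,"dy":8,"dz":0,"yaw":0}]'

```text
t: 14.2
eef_pos: [536.5, -163.0, 88.8]
tcp_rot: [-3.141, 0.001, 3.062]
ft_force: [-0.5, -4.6, 3.6]
opening: 0.127
```

drive_tool --commands '[{"dx":0.6,"dy":8,"dz":0,"yaw":0},{"dx":0.6,"dy":8,"dz":0,"yaw":0},{"dx":0.6,"dy":8,"dz":0,"yaw":0},{"dx":0.5,"dy":6,"dz":0,"yaw":0},{"dx":0.4,"dy":4,"dz":0,"yaw":0}]'

```text
t: 14.62
eef_pos: [539.2, -128.7, 88.8]
tcp_rot: [-3.141, 0.0, 3.062]
ft_force: [-0.5, -5.5, 3.6]
opening: 0.124
```

```bash
python3 - <<'E'
from h import *
np.set_printoptions(precision=2,suppress=True)
st=env.state(); print(st["eef_pos"],np.degrees(st["tcp_rot"]),st["t"],st["opening"],st["ft_force"],st["moment"])
for n in("wrist","side","top"):
    im=env.read_camera(n); cv2.imwrite(f"pics/{n}9.png",im[:,:,::-1])
E
```

```text
[ 539.17 -128.74   88.82] [-179.97    0.03  175.44] 14.6167 0.12364529174118222 [-0.52 -5.54  3.56] [-0.7   0.16  0.02]
```

View pics/wrist9.png

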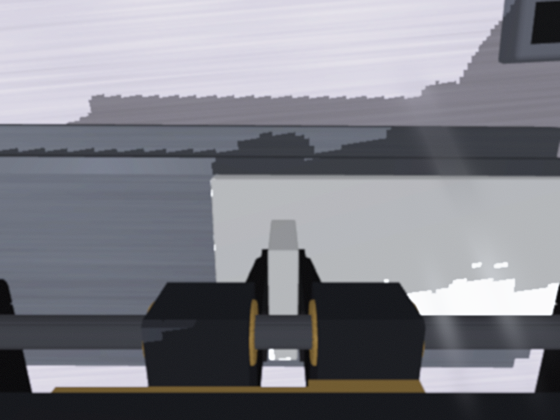

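View pics/side9.png

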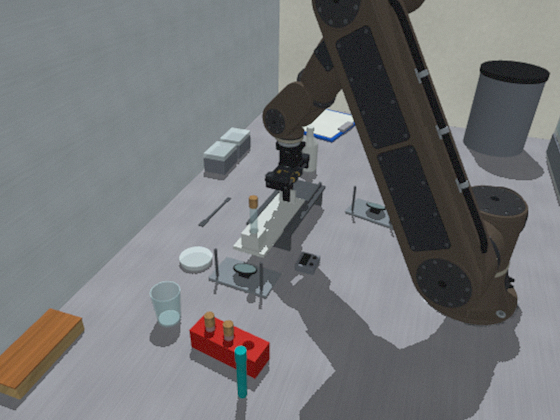

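View pics/top9.png

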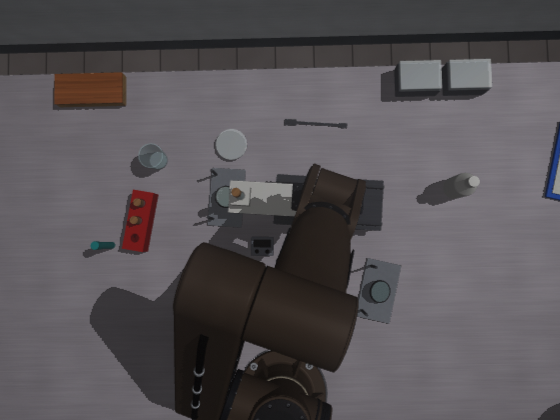

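Side and top both show the board's end heading between the posts, held level with the tube upright. Going on slowly and stopping short to measure.

drive_tool --commands '[{"dx":0.5,"dy":6,"dz":0,"yaw":0},{"dx":0.5,"dy":6,"dz":0,"yaw":0},{"dx":0.5,"dy":6,"dz":0,"yaw":0},{"dx":0.5,"dy":6,"dz":0,"yaw":0},{"dx":0.5,"dy":6,"dz":0,"yaw":0}]'

```text
t: 15.18
eef_pos: [541.7, -99.3, 88.9]
tcp_rot: [-3.141, 0.001, 3.061]
ft_force: [0.4, -5.9, 5.2]
opening: 0.125
```

drive_tool --commands '[{"dx":0.4,"dy":5,"dz":0,"yaw":0},{"dx":0.3,"dy":4,"dz":0,"yaw":0},{"dx":0.2,"dy":3,"dz":0,"yaw":0},{"dx":0,"dy":0,"dz":0,"yaw":0},{"dx":0,"dy":0,"dz":0,"yaw":0}]'

```text
t: 15.6
eef_pos: [542.6, -86.9, 88.8]
tcp_rot: [3.141, 0.001, 3.061]
ft_force: [1.0, 0.3, 6.2]
opening: 0.127
```

```bash
python3 - <<'E'
from h import *
np.set_printoptions(precision=2,suppress=True)
st=env.state(); print(st["eef_pos"],np.degrees(st["tcp_rot"]),st["t"],st["opening"],st["ft_force"],st["moment"])
for n,x,y,w,h in(("side",195,180,120,110),("top",190,155,100,80)):
    im=env.read_camera(n); cv2.imwrite(f"pics/{n}10.png",im[:,:,::-1]); crop(im,x,y,w,h,6,f"pics/{n}10c.png")
for q in("carrier_end","mark"):
  for n in("side","top"):
    for d in env.place_of(q,n)[:3]: print(q,n,d["conf"],d["pixel"],onz(n,d["pixel"],70))
E
```

```text
[542.61 -86.9   88.8 ] [179.98   0.03 175.4 ] 15.6 0.12745500681166883 [0.96 0.3  6.16] [ 0.09 -0.07  0.05]
carrier_end side 0.78 [239.0, 263.3] [565.74 184.23  70.  ]
carrier_end side 0.51 [280.0, 197.9] [ 570.99 -155.64   70.  ]
carrier_end top 0.59 [217.7, 194.9] [567.2  167.55  70.  ]
mark side 0.96 [374.3, 203.7] [ 286.41 -225.42   70.  ]
mark side 0.67 [239.0, 262.2] [567.47 180.17  70.  ]
mark side 0.52 [306.8, 262.5] [403.58 121.43  70.  ]
mark top 0.92 [210.8, 196.5] [563.09 187.02  70.  ]
mark top 0.61 [142.4, 223.3] [491.61 380.11  70.  ]
mark top 0.6 [366.6, 290.7] [ 293.62 -240.99   70.  ]
```

View pics/side10c.png

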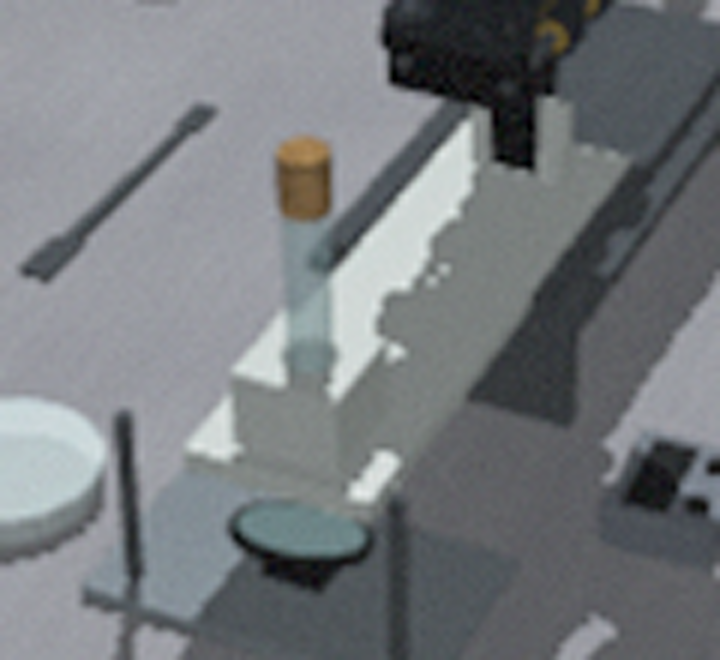

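View pics/top10c.png

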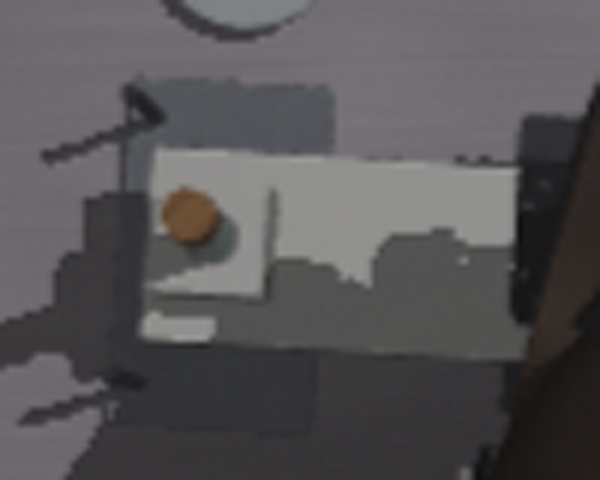

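```bash
cat > ov.py <<'E'
from h import *
np.set_printoptions(precision=2,suppress=True)
a=np.radians(85.35);u=np.array([np.cos(a),np.sin(a)]);v=np.array([u[1],-u[0]])
def ov(n,f,x,y,w,h,S,M,E,out):
    im=cv2.imread(f); o=cv2.resize(im[y:y+h,x:x+w],None,fx=S,fy=S,interpolation=cv2.INTER_CUBIC)
    for s in(65,-65):
        for z in(8,100): circ(n,o,S,x,y,M+s*v,z,4,(0,0,255))
    for z,c in((82,(0,255,0)),(70,(255,255,0))):
        q=[(proj(n,[*(E+s*v-k*u),z])-[x,y]+.5)*S for s,k in((-45,60),(-45,0),(45,0),(45,60))]
        cv2.polylines(o,[np.array(q).round().astype(int)],False,c,1)
    cv2.imwrite(out,o)
E
python3 - <<'E'
from ov import *
s=lambda x,y:(195+x/6-.42,180+y/6-.42); t=lambda x,y:(190+x/6-.42,155+y/6-.42)
for nm,P in(("side82",[onz("side",s(*p),82) for p in((187,447),(378,508))]),("side70",[onz("side",s(*p),70) for p in((187,465),(375,518))]),("top82",[onz("top",t(*p),82) for p in((154,150),(141,340))]),("posts side",[onz("side",s(*p),100) for p in((124,413),(397,493))])):
    print(nm,*P,np.linalg.norm(P[0]-P[1]),(P[0]+P[1])/2)
E=np.array([542.6,-87.0])+265*u; print("E",E)
M=np.array([566.2,188.5])
ov("side","pics/side10.png",195,230,100,60,8,M,E,"pics/o1.png")
ov("top","pics/top10.png",190,155,80,80,7,M,E,"pics/o2.png")
E
```

```text
side82 [606.33 174.96  82.  ] [514.48 184.94  82.  ] 92.38455966802819 [560.4  179.95  82.  ]
side70 [607.94 172.74  70.  ] [518.62 178.05  70.  ] 89.47890878387979 [563.28 175.39  70.  ]
top82 [609.13 172.29  82.  ] [520.72 179.21  82.  ] 88.68349696591972 [564.93 175.75  82.  ]
posts side [630.91 183.4  100.  ] [502.62 193.51 100.  ] 128.68443560808208 [566.76 188.46 100.  ]
E [564.08 177.13]
```

View pics/o1.png

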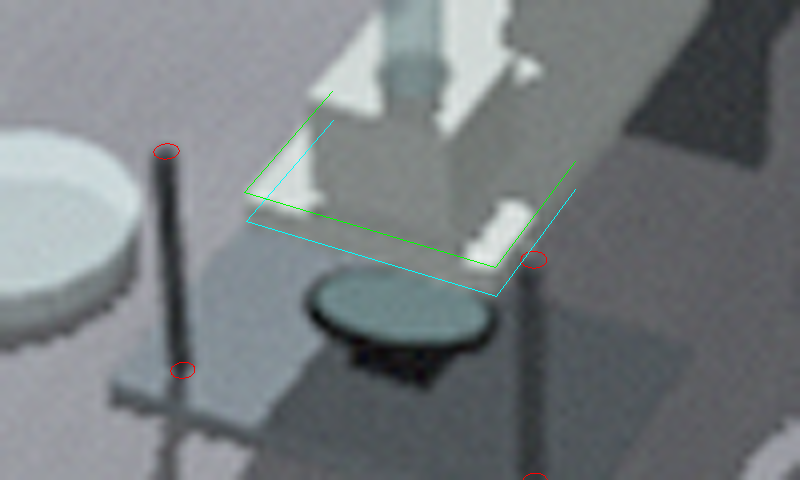

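View pics/o2.png

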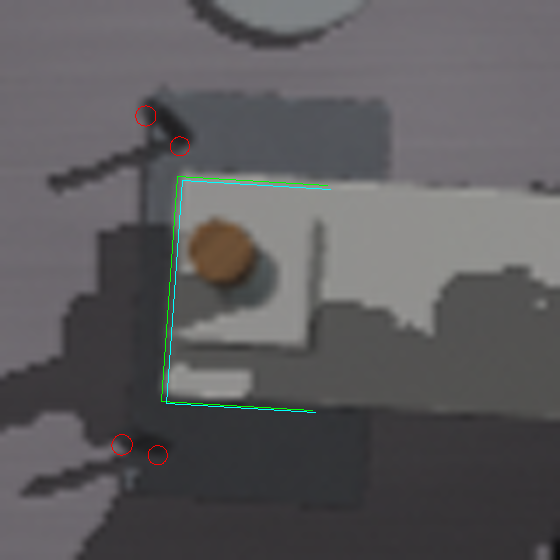

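```bash
python3 - <<'E'
from ov import *
E=np.array([564.1,177.1])
im=cv2.imread("pics/top0.png").astype(float); cv2.imwrite("pics/t0b.png",np.clip(im*2.2,0,255).astype(np.uint8))
x,y,S=200,160,9
outs=[]
for M in([566.2,188.5],[568,185.5]):
    M=np.array(M); o=cv2.resize(cv2.imread("pics/t0b.png")[y:y+66,x:x+40],None,fx=S,fy=S,interpolation=cv2.INTER_NEAREST)
    for s in(65,-65):
        for z in(8,100): circ("top",o,S,x,y,M+s*v,z,4,(0,0,255))
    outs.append(o)
cv2.imwrite("pics/o3.png",np.hstack(outs))
E
```

```text
(no output)
```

View pics/o3.png

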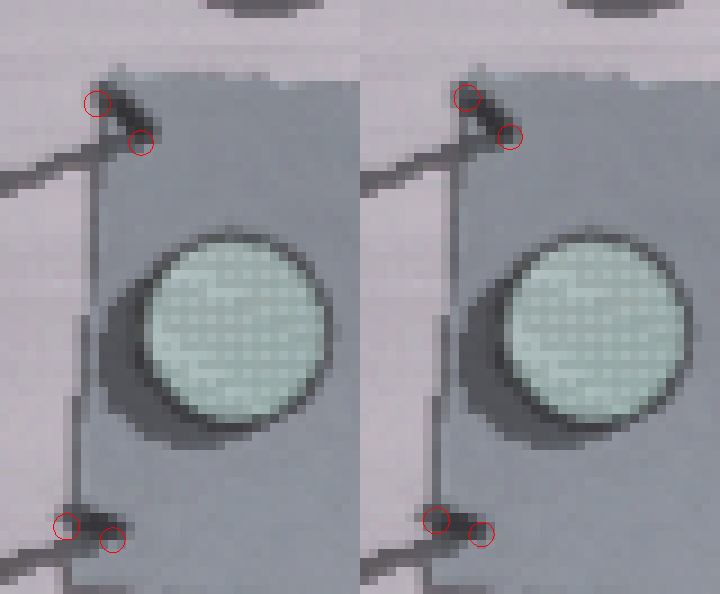

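All three cameras give about 9–10 mm remaining. Moving 9 mm, then checking again.

drive_tool --commands '[{"dx":0.2,"dy":3,"dz":0,"yaw":0},{"dx":0.3,"dy":3,"dz":0,"yaw":0},{"dx":0.2,"dy":3,"dz":0,"yaw":0},{"dx":0,"dy":0,"dz":0,"yaw":0},{"dx":0,"dy":0,"dz":0,"yaw":0}]'

```text
t: 16.32
eef_pos: [543.3, -78.2, 88.8]
tcp_rot: [-3.142, 0.001, 3.061]
ft_force: [0.3, -0.8, 5.8]
opening: 0.128
```

```bash
python3 - <<'E'
from ov import *
st=env.state(); print(st["eef_pos"],np.degrees(st["tcp_rot"]),st["t"],st["opening"],st["ft_force"],st["moment"])
acc={}
for n in("side","top"):
    im=np.mean([env.read_camera(n).astype(float) for _ in range(3)],0)
    cv2.imwrite(f"pics/{n}11.png",np.clip(im[:,:,::-1]*(1.8 if n=="top" else 1.2),0,255).astype(np.uint8))
E0=st["eef_pos"][:2]+265*u; print("E",E0)
ov("side","pics/side11.png",195,235,100,60,8,np.array([566.5,188.7]),E0,"pics/o4.png")
ov("top","pics/top11.png",195,160,55,62,9,np.array([569,185.3]),E0+[.8,-1.5],"pics/o5.png")
E
```

```text
[543.34 -78.19  88.85] [-180.      0.04  175.4 ] 16.3167 0.12783245478832664 [ 0.31 -0.81  5.78] [-0.31 -0.04 -0.02]
E [564.82 185.94]
```

View pics/o4.png

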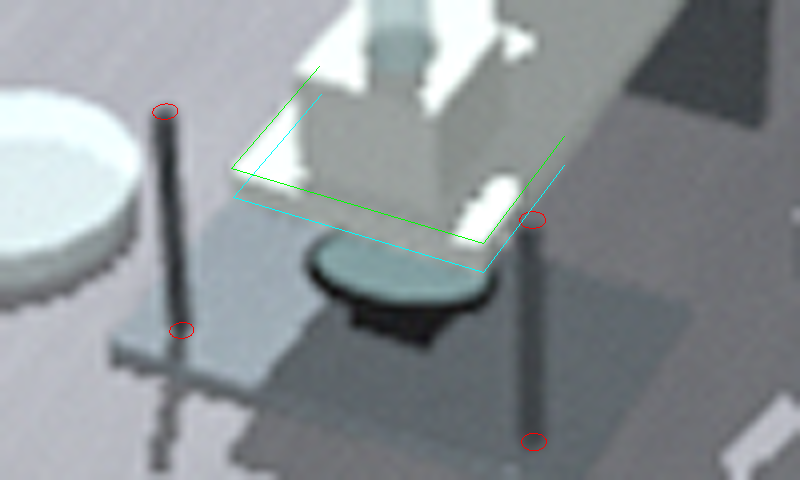

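View pics/o5.png

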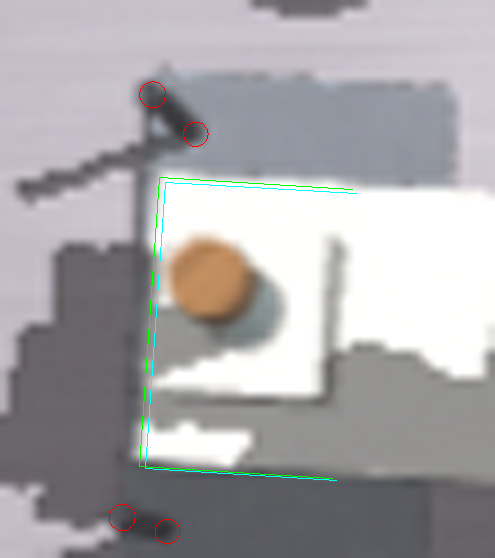

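```bash
python3 - <<'E'
from ov import *
from scipy.ndimage import map_coordinates
g={n:cv2.imread(f"pics/{n}11.png").astype(float).mean(2) for n in("side","top")}
def prof(n,F,ts):
    # F(t)->world pt ; intensity along t
    P=np.array([proj(n,F(t)) for t in ts]); return map_coordinates(g[n],[P[:,1],P[:,0]],order=1)
E0=np.array([564.82,185.94])
ts=np.arange(-15,16,1.)
for n in("side","top"):
  for z in(82,70):
    for s in(-40,-35,-30,-20,-10,0,10,20,30,35,40):
        p=prof(n,lambda t:[*(E0+s*v+t*u),z],ts); 
        print(n,z,s,p.astype(int))
E
```

```text
side 82 -40 [254 255 255 255 255 255 255 255 255 255 255 255 255 255 250 241 230 219
 207 193 179 167 155 155 156 157 158 156 152 150 148]
side 82 -35 [235 235 234 232 231 233 231 228 222 217 213 211 205 200 197 195 192 182
 175 170 166 161 158 157 157 157 156 155 154 153 153]
side 82 -30 [152 145 145 144 144 144 146 146 146 147 147 147 147 147 147 149 152 154
 157 157 157 157 158 159 160 161 162 162 161 159 156]
side 82 -20 [154 155 156 157 158 158 156 155 153 151 149 148 148 147 146 148 151 153
 155 156 157 158 158 158 160 161 161 161 158 156 154]
side 82 -10 [158 158 158 157 156 156 155 154 152 151 150 149 148 148 148 150 151 152
 153 155 157 158 158 158 158 157 155 153 151 150 149]
side 82 0 [158 158 158 157 157 157 155 154 152 152 151 150 150 149 149 150 152 153
 155 156 158 159 159 160 156 150 145 142 141 138 134]
side 82 10 [158 158 158 157 157 156 155 154 152 151 150 149 149 149 150 151 154 156
 157 159 159 159 159 158 159 159 160 160 160 161 161]
side 82 20 [156 156 155 155 153 157 163 167 170 172 174 174 174 176 178 181 186 189
 189 187 182 173 164 158 155 155 156 155 153 1
[... 4265 characters left out ...]
03 103 103 103]
top 70 10 [141 141 141 141 141 142 149 157 167 187 206 212 200 188 169 146 123 112
 103  95  97 100 102 103 104 105 104 104 104 104 104]
top 70 20 [141 139 137 135 133 132 132 137 143 154 171 188 188 180 172 150 127 104
  99  93  90  94  98 101 102 103 104 104 104 104 104]
top 70 30 [217 218 221 224 230 237 244 248 251 253 253 253 253 251 249 243 222 200
 178 154 130 128 149 169 181 190 198 200 200 201 201]
top 70 35 [254 254 254 254 254 254 254 254 254 254 254 254 254 249 240 231 214 195
 176 156 136 122 143 165 182 190 198 202 202 202 202]
top 70 40 [254 254 254 254 254 254 254 254 254 254 254 254 254 250 237 223 207 189
 171 155 140 124 137 158 178 186 194 201 200 200 200]
```

```bash
python3 - <<'E'
from ov import *
from scipy.ndimage import map_coordinates
ims={"side":["pics/side11.png"],"top":["pics/top11.png","pics/t0b.png"],}
def fit(n,f,s,M0,bord):
    g=cv2.imread(f).astype(float).mean(2)
    # model: dark strip from z=8..100, radius 4; score = mean inside(upper part) - mean of surrounding ring, search M
    best=[]
    for dx in np.arange(-4,4.1,.5):
        for dy in np.arange(-5,5.1,.5):
            c=M0+[dx,dy]+s*v
            poly=[]
            pts=[proj(n,[c[0]+4*np.cos(a),c[1]+4*np.sin(a),z]) for z in(30,100) for a in np.linspace(0,6.28,16)]
            out=[proj(n,[c[0]+10*np.cos(a),c[1]+10*np.sin(a),z]) for z in(30,106) for a in np.linspace(0,6.28,16)]
            S=8; x0,y0=np.floor(np.min(out,0)).astype(int)-2; w,h=(np.ceil(np.max(out,0)).astype(int)+3)-[x0,y0]
            def mask(p):
                m=np.zeros((h*S,w*S),np.uint8); hull=cv2.convexHull(((np.array(p)-[x0,y0]+.5)*S).astype(np.float32)).round().astype(int)
                cv2.fillPoly(m,[hull],255); return cv2.resize(m,(w,h),interpolation=cv2.INTER_AREA)/255.
            a=cv2.GaussianBlur(mask(pts),(0,0),.5); b=cv2.GaussianBlur(mask(out),(0,0),.5)>.5
            I=g[y0:y0+h,x0:x0+w][b]; A=np.c_[a[b],np.ones(b.sum())]
            r=np.corrcoef(I,a[b])[0,1]; best.append((r,dx,dy))
    best.sort(); return best[:4]
for n,fs in ims.items():
    M0=np.array([566.5,188.0]) if n=="side" else np.array([568.5,185.5])
    for f in fs:
        for s in(65,-65):
            print(n,f,s,[(round(r,3),M0[0]+a,M0[1]+b) for r,a,b in fit(n,f,s,M0,0)])
E
```

```text
Traceback (most recent call last):
  File "h.py", line 15, in proj
    K,R,t=c or cal(n); q=K@(R@np.array(X,float)+t); return q[:2]/q[2]
               ~~~^^^
  File "h.py", line 4, in cal
    c=env.calibration(n); return np.array(c["intrinsics"]),cv2.Rodrigues(np.array(c["rvec"]))[0],np.array(c["tvec"])
ValueError: time passes only in moves, steps and waits
```

```bash
sed -i 's/c or cal(n)/c or ccal(n)/' h.py; cat >> h.py <<'E'
_C={}
def ccal(n):
    if n not in _C: _C[n]=cal(n)
    return _C[n]
E
cat > fit.py <<'E'
from ov import *
def fit(n,f,s,M0):
    g=cv2.imread(f).astype(float).mean(2); best=[]
    for dx in np.arange(-4,4.1,.5):
        for dy in np.arange(-5,5.1,.5):
            c=M0+[dx,dy]+s*v
            pts=[proj(n,[c[0]+4*np.cos(a),c[1]+4*np.sin(a),z]) for z in(30,100) for a in np.linspace(0,6.28,16)]
            out=[proj(n,[(M0+s*v)[0]+14*np.cos(a),(M0+s*v)[1]+14*np.sin(a),z]) for z in(45,104) for a in np.linspace(0,6.28,16)]
            S=8; al=np.array(pts+out); x0,y0=np.floor(al.min(0)).astype(int)-2; w,h=(np.ceil(al.max(0)).astype(int)+3)-[x0,y0]
            def mask(p):
                m=np.zeros((h*S,w*S),np.uint8); hull=cv2.convexHull(((np.array(p)-[x0,y0]+.5)*S).astype(np.float32)).round().astype(int)
                cv2.fillPoly(m,[hull],255); return cv2.resize(m,(w,h),interpolation=cv2.INTER_AREA)/255.
            a=cv2.GaussianBlur(mask(pts),(0,0),.5); b=mask(out)>.5
            best.append((np.corrcoef(g[y0:y0+h,x0:x0+w][b],a[b])[0,1],dx,dy))
    best.sort(); return best[:4]
E
python3 - <<'E'
from fit import *
for n,f in(("side","pics/side11.png"),("side","pics/s4.png"),("top","pics/t0b.png"),("top","pics/t3.png")):
    M0=np.array([566.5,188.0]) if n=="side" else np.array([568.5,185.5])
    for s in(65,-65):
        print(n,f,s,[(round(float(r),2),float(M0[0]+a),float(M0[1]+b)) for r,a,b in fit(n,f,s,M0)])
E
```

```text
side pics/side11.png 65 [(-0.92, 566.0, 191.0), (-0.92, 565.5, 192.0), (-0.92, 566.5, 190.0), (-0.92, 565.5, 191.5)]
side pics/side11.png -65 [(-0.54, 566.0, 193.0), (-0.54, 566.0, 192.5), (-0.54, 565.5, 193.0), (-0.54, 566.5, 192.5)]
side pics/s4.png 65 [(-0.92, 566.0, 191.0), (-0.92, 565.5, 192.0), (-0.92, 566.5, 190.0), (-0.92, 565.5, 191.5)]
side pics/s4.png -65 [(-0.88, 566.5, 191.0), (-0.88, 566.0, 191.5), (-0.88, 566.5, 191.5), (-0.88, 566.5, 190.5)]
top pics/t0b.png 65 [(-0.79, 566.5, 184.0), (-0.79, 567.0, 184.0), (-0.79, 567.5, 185.0), (-0.79, 567.5, 184.5)]
top pics/t0b.png -65 [(-0.77, 568.0, 185.0), (-0.77, 568.0, 184.5), (-0.77, 568.5, 185.5), (-0.77, 568.5, 185.0)]
top pics/t3.png 65 [(-0.79, 566.5, 184.0), (-0.79, 567.0, 184.0), (-0.79, 567.5, 185.0), (-0.79, 567.5, 184.5)]
top pics/t3.png -65 [(-0.77, 568.0, 185.0), (-0.77, 568.0, 184.5), (-0.77, 568.5, 185.0), (-0.77, 568.5, 185.5)]
```

Remaining by camera: top about -0.7, side about +2, wrist and travel about +0.6. I'll move 1 mm more.

drive_tool --commands '[{"dx":0.1,"dy":1,"dz":0,"yaw":0},{"dx":0,"dy":0,"dz":0,"yaw":0},{"dx":0,"dy":0,"dz":0,"yaw":0},{"dx":0,"dy":0,"dz":0,"yaw":0},{"dx":0,"dy":0,"dz":0,"yaw":0}]'

```text
t: 17.03
eef_pos: [543.4, -77.5, 88.9]
tcp_rot: [-3.141, 0.001, 3.061]
ft_force: [-1.3, -5.0, 6.4]
opening: 0.127
```

drive_tool --commands '[{"dx":0,"dy":0,"dz":0,"yaw":0},{"dx":0,"dy":0,"dz":0,"yaw":0},{"dx":0,"dy":0,"dz":0,"yaw":0},{"dx":0,"dy":0,"dz":0,"yaw":0}]'

```text
t: 17.37
eef_pos: [543.4, -77.5, 88.9]
tcp_rot: [-3.141, 0.001, 3.061]
ft_force: [-0.2, -4.5, 6.6]
opening: 0.125
```

```bash
python3 - <<'E'
from ov import *
st=env.state(); print(st["eef_pos"],np.degrees(st["tcp_rot"]),st["t"],st["opening"],st["ft_force"],st["moment"],abs(st["qvel"]).max())
im=env.read_camera("side"); cv2.imwrite("pics/side12.png",im[:,:,::-1])
t=env.read_camera("top"); cv2.imwrite("pics/top12.png",t[:,:,::-1])
w=env.read_camera("wrist"); cv2.imwrite("pics/w12.png",w[:,:,::-1])
o=cv2.resize(im[140:290,190:340,::-1],None,fx=4,fy=4,interpolation=cv2.INTER_CUBIC)
E0=st["eef_pos"][:2]+265*u
for z in(197,225): circ("side",o,4,190,140,E0-35*u,z,11.5,(0,0,255))
cv2.imwrite("pics/o6.png",o)
E
```

```text
[543.43 -77.51  88.87] [-179.98    0.04  175.4 ] 17.3667 0.12472158540415407 [-0.24 -4.54  6.55] [-0.76  0.16  0.06] 0.002278513287360388
```

View pics/o6.png

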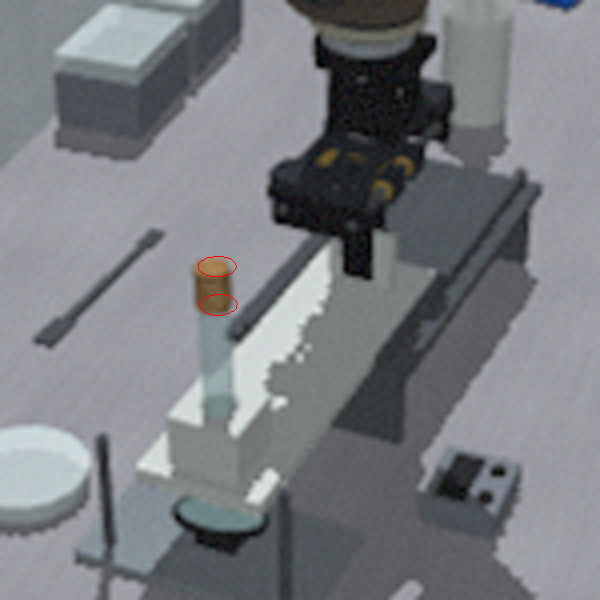

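View pics/top12.png

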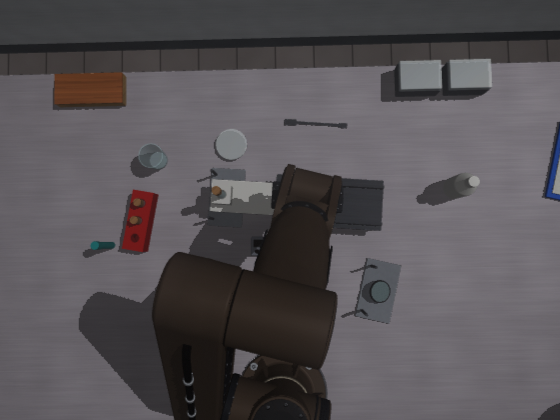

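The tube is seated upright over the mirror and the board is held level between the posts, steady. Nothing else has moved. Handing in.

```bash
python3 - <<'E'
from cell import env
print(env.job_done()); s=env.state(); print(s["t"],s["eef_pos"],s["opening"])
E
```

```text
the job is handed in; nothing more can be done
None
the job is handed in; nothing more can be done
```

I moved the tall corked tube from the rack into the bore, with the board still back on its stand, and let go of it. I then gripped the fin, slid the board about 195 mm out to the index posts, and handed the job in at about 17.5 s while still holding it.

**Last checks that agreed:**
- **Tube:** it met the bore floor at the expected height with 4.4 N of contact. In the side view it stood upright, and still did at the posts.
- **Board:** the grip opening was about 12 mm, which matches the fin. The tool was level within 0.05° and the arm was still, with wrist forces under 9 N.
- **Bench:** as far as the last views showed, the other things were where they started. The timer was partly hidden by the arm in the top view but clear in the side view.

**Checks that disagreed:** the cameras differed on where the board's end is relative to the posts. These are the readings from just before the last nudge:

| Source | Still to go (mm) |
|---|---|
| Top view | about -0.7 (already past) |
| Side view | about +2 to +5, depending on which board edge is used |
| Wrist view and travel | about +0.6 |

I settled near the middle by commanding 1 mm more, of which about 0.7 mm was reached. I judge the end to be within about 2 mm of level with the posts; the side view alone would allow a few mm more.

The first move calls were refused because some of the number fields were missing; nothing moved.

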